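# Put the slides to soak and cover the soaking vessels

### The job

The slides, moulds and cassettes are to be left soaking. Stand the loaded slide rack upright on the floor of the long steel dish, and cover all three vessels, each with the lid that fits it, seated flat and fully home in the rim (the long dish only after the rack is in). Keep the rack upright and lower everything gently into place, do not drop it.

Things in the scene. Friction and masses are not known exactly. Their poses are not given: they have to be found in the camera images.
- slide_rack: loose stainless wire rack holding glass slides, 25 x 103 mm, 67 mm high, about 0.11 kg; origin at the centre of its underside, y along its 103 mm length, z up. A bail spans it lengthwise; the middle of the bail has a black grip sleeve, 10 mm thick, 50 mm long along y, its axis 62 mm above the origin and centred over it. Pinch the sleeve across x.
- long_lid: loose steel lid of the long dish, flat plate 75 x 133 mm (y is the long way); origin at the centre of its underside (the bottom of the bead), z up. Below the plate a rounded locating bead 5 mm deep, 55 x 113 mm outside, drops into the dish; the plate lies 5 to 8 mm above the origin. Black bar grip over the centre: 14 mm thick in x, 56 mm long in y, 30 to 44 mm above the origin, on two short posts, free below. About 0.15 kg.
- square_lid: loose steel lid of the square dish, flat plate 73 x 73 mm; same make and heights as long_lid: bead 5 mm deep, 53 x 53 mm outside; black bar grip 14 mm thick in x, 46 mm long in y, 30 to 44 mm above the origin (centre of the underside of the bead). It fits at any quarter turn. About 0.10 kg.
- round_lid: loose round steel lid of the round pot, plate 77 mm across; origin at the centre of the underside of its plug, z up. Plug 5 mm deep, 57 mm across with bevelled edge; plate 5 to 8 mm above the origin; black round knob 20 mm across, 24 to 46 mm above the origin, on a thin stem. Fits at any turn. About 0.10 kg.
- long_dish: fixed open steel dish, 127 mm long (y) x 69 mm (x) outside, 133 x 75 mm over its rolled rim, 78 mm high; inside 122 x 64 mm, floor 2.5 mm thick; origin at the centre of its underside, z up. Empty at the start. Its lid is home when the lid's origin is 73 mm above the dish's origin (plate on the rim); a lid or the rack fits either way round.
- square_dish: fixed open steel dish, 67 x 67 mm outside, 73 x 73 mm over its rolled rim, 50 mm high; inside 62 x 62 mm; base moulds lie in it, well below the rim; origin at the centre of its underside, z up. Its lid is home with the lid's origin 45 mm above the dish's.
- round_pot: fixed open round steel pot, 71 mm across outside, 76 mm over its rim, 56 mm high; 66 mm across inside; cassettes lie in it, well below the rim; origin at the centre of its underside, z up. Its lid is home with the lid's origin 51 mm above the pot's.

How it is judged:
By the outcome, as a careful person would: the job done as asked, in the order asked, and still so for the second after the job is handed in, with the robot touching nothing.
It also fails if it takes over 93 s, if anything falls off the work surface, if the arm or the gripper's body presses on something with over 40 N, if the wrist force passes 120 N, or if a joint passes its speed limit or range.

### The arm

A 6-joint arm with a two-finger parallel gripper is mounted at the origin on a cart in front of the work surface, level with it; the furniture and walls round the work are solid. World frame = base frame: x ahead of the robot, y to its left, z up, the work surface at z = 0. Lengths are in mm, angles in rad, forces in N, time in s.
With the tool pointing down it reaches from about 425 to 950 mm from the base axis. Payload 14.7 kg.
Tool frame: the origin (TCP) lies midway between the tips of the shut fingers; the grasp point (between the pads) lies 19 mm behind it (r.tcp_to_grasp is the distance from the TCP to the grasp point, in mm); z points along the fingers, y is the direction in which the jaws open and shut (so a half turn about z gives the same grasp; the last joint's range is limited). The gripper opens to 85 mm and grips with 20 to 120 N. Pads are 22 mm wide; open, the fingers measure 114 mm over their backs; the gripper's body (76 mm by 85 mm) begins 54 mm behind the grasp point. The pads swing forward as they close: fully open they stand 13 mm farther back than shut.
Start: joints at [1.121, 0.48, 1.596, -0, 1.065, -0.047], TCP at [254.773, 597.982, 231.297] pointing down, gripper open.
Joint ranges: [-2.75, 2.75], [-0.82, 2.05], [0.23, 2.67], [-1.56, 4.7], [0.09, 2.69], [-2.92, 2.92]. Speed limits (rad/s): [1.89, 1.89, 2.39, 3.01, 3.01, 3.01].

### API

Orientations are given as a 3x3 rotation matrix whose columns are the frame's x, y, z axes.
In Python, from bench import r gives the robot as it stands.
- The arm moves only by the tool carry_out, never from a script. Its argument "deltas" is a list of rows, each a list of 5 numbers: the gripper's target within -1 to 1 (fully open at 1, half-way at 0, shut at -1), then the shift along the tool's x, y, z in m, then the turn about the tool's z in degrees. In form: [[claw, dx, dy, dz, turn], ...]. A call has 1 to 10 rows; each row shifts and turns the commanded pose from where the row before left it, along the tool's axes as they then stand; what a row does not reach is not made up. A row lasts 1/10 s, in which the tool goes at most 50 mm and 8.59 degrees, less where a joint would pass 70% of its speed; a pose out of reach is approached as far as the arm can. A call with a gripper value outside its range is refused whole. The fingers move at their own pace and stop on an object; "newtons" is the grip in N (left out, the last holds). Time passes only in rows, so rows that do not move let the fingers close. It gives the time, the measured TCP pose, the force and the opening at its end, in the units of the state.
- r.observe(): the state, without advancing time (a new reading comes with each control period).
- r.read_camera(name): name is "scene" or "top" or "wrist"; returns a dict with "pixels" (420x560x3 uint8, red, green, blue), "depth" (420x560 float32, mm along the optical axis (not along the pixel's ray), 0 where there is no reading), "vfov" (degrees; the focal length in pixels is half the picture's height over the tangent of half this angle, whatever the lens; pixels are square), "cx", "cy" (the principal point, pixels), "distortion" ([k1, k2, p1, p2, k3] as OpenCV has them; the pictures are not rectified), "R" (3x3) and "t" (3): a world point X has camera coordinates R X + t; the wrist camera has in their place "mount" (4x4, takes a point from camera to tool coordinates, whose origin is the TCP and whose axes are the flange's). Camera axes: x right, y down, z forward; pixel columns grow to the right and rows downward; lengths in mm; the calibration is good to about 2 mm. A picture is of the moment at which its call begins: read the wrist's pose just before it.
- r.close_job(): hands the job in, once; it reports no verdict.
Trained networks look in a picture, given as the dict that the camera call returned (one of the last four; its "shot" number tells which), for a name from the list of things; names that differ only in an ending like _2 or _b are one class to them, and where a whole thing is asked for, a point or a joint stands for the part that bears it (a point fixed in the world has none). Each returns a list of dicts, best first, with "p" (0 to 1); they miss things now and then, are a little off and sometimes report something else, mostly with a low value. They report only what shows in the picture. A call takes as long as a camera call.
- r.recognise(picture, thing): "bbox" ([centre column, centre row, width, height] as shares, 0 to 1, of the picture: columns of its width, rows of its height, round what is visible of it).
- r.place_of(picture, thing): "position" ([row, column] as shares, 0 to 1, of the picture: columns of its width, rows of its height: a listed point, or the origin of a listed thing).
The state is a dict: "clock": time; "qpos": joint angles; "qvel": joint speeds; "effort": joint torques, N m; "position": TCP position; "ee_rot": TCP orientation; "contact_force": force on the tool from outside, world axes, zero at the start; "moment": the same for the moment, N m; "width": finger opening in mm.
Only numpy, scipy, OpenCV 4.12 (cv2) and the standard library are available. Lean on these libraries where they do the work, as an engineer would, in place of code of your own. Each camera call takes 0.05 s, during which the arm holds its last target.

## Working session

There is one attempt and no reset: what is moved stays moved. The work goes in short steps, Python scripts to look and compute and a tool call to move; the robot and the scene stay as the last step left them, time stands still between calls to the robot, and variables do not carry over. Pictures are saved under pics/ and viewed, and the job is handed in when it is done.

Besides the shell and the picture viewer there is one more tool, called after "Request:" in YAML: its name, and indented under it one key for each argument. carry_out: Moves the arm, as the interface text tells. Its arguments: {"type":"object","properties":{"deltas":{"type":"array","items":{"type":"array","items":{"type":"number"}}},"newtons":{"type":"number"}},"required":["deltas"]}

```bash
ls; mkdir -p pics; cat > h.py <<'E'
import numpy as np, cv2, json
from bench import r
def K(p):
    f=210/np.tan(np.radians(p["vfov"])/2)
    return np.array([[f,0,p["cx"]],[0,f,p["cy"]],[0,0,1.]])
def save(p,n): cv2.imwrite(f"pics/{n}.png",cv2.cvtColor(p["pixels"],cv2.COLOR_RGB2BGR))
def Rt(p,o=None):
    if "R" in p: return np.array(p["R"]),np.array(p["t"])
    M=np.array(p["mount"]);T=np.eye(4);T[:3,:3]=o["ee_rot"];T[:3,3]=o["position"]
    W=np.linalg.inv(T@M);return W[:3,:3],W[:3,3]
def cloud(p,o=None):
    h,w=p["depth"].shape
    uu,vv=np.meshgrid(np.arange(w),np.arange(h))
    pts=np.stack([uu.ravel(),vv.ravel()],1).astype(float)[:,None]
    n=cv2.undistortPoints(pts,K(p),np.array(p["distortion"],float))[:,0]
    d=p["depth"].ravel()
    c=np.c_[n*d[:,None],d]
    R,t=Rt(p,o)
    X=(c-t)@R
    X[d==0]=np.nan
    return X.reshape(h,w,3)
def ray_at_z(p,col,row,z,o=None):
    n=cv2.undistortPoints(np.array([[[col,row]]],float),K(p),np.array(p["distortion"],float))[0,0]
    R,t=Rt(p,o); C=-R.T@t; d=R.T@np.array([n[0],n[1],1]); return C+d*(z-C[2])/d[2]
E
cat > a.py <<'E'
from h import *
o=r.observe();print(o["clock"],o["position"],o["contact_force"],o["width"],r.tcp_to_grasp)
print(np.round(o["ee_rot"],3))
for c in ["scene","top","wrist"]:
    o=r.observe();p=r.read_camera(c);save(p,c+"0");np.save(c+"0.npy",cloud(p,o))
    print(c, Rt(p,o))
    if c!="wrist":
      X=cloud(p,o)
      for t in ["slide_rack","long_lid","square_lid","round_lid","long_dish","square_dish","round_pot"]:
        for d in r.place_of(p,t)[:2]:
            v,u=d["position"]; v*=420;u*=560
            print(t,"pl",round(d["p"],2),round(u),round(v),np.round(X[min(int(v),419),min(int(u),559)]))
        for d in r.recognise(p,t)[:2]:
            b=np.array(d["bbox"])*[560,420,560,420]; print(t,"bb",round(d["p"],2),np.round(b))
E
python3 a.py
```

```text
pics
0.0 [254.58271606 597.62090031 230.67029962] [ 0.64953613 -0.16392689 -0.28140104] 85.61820027775124 18.700000000000003
[[-0.92   0.392 -0.001]
 [ 0.392  0.92  -0.001]
 [ 0.    -0.001 -1.   ]]
scene (array([[-0.85238809, -0.52242279,  0.02256041],
       [-0.38051044,  0.5900942 , -0.71203977],
       [ 0.35867304, -0.61551869, -0.70177659]]), array([385.26663427, 283.11493906, 643.10643003]))
slide_rack pl 0.82 355 176 [ 445. -312.   12.]
slide_rack bb 0.89 [358. 168.  40.  37.]
slide_rack bb 0.55 [265. 281.  40.  32.]
long_lid pl 0.83 298 242 [457. -64.   7.]
long_lid bb 0.76 [299. 241.  71.  51.]
long_lid bb 0.3 [233. 190.  48.  43.]
square_lid pl 0.84 332 205 [ 442. -183.   19.]
square_lid bb 0.91 [332. 201.  32.  32.]
round_lid pl 0.61 269 288 [447.  62.   8.]
round_lid bb 0.67 [266. 286.  39.  34.]
long_dish pl 0.94 183 244 [616.  93.  55.]
long_dish bb 0.94 [178. 230.  74.  80.]
square_dish pl 0.65 233 196 [628. -78.  37.]
square_dish bb 0.96 [234. 190.  42.  44.]
round_pot pl 0.83 269 156 [ 646. -244.   27.]
round_pot bb 0.63 [268. 149.  28.  37.]
top (array([[ 0.0249822
[... 454 characters left out ...]
 bb 0.86 [297. 244.  48.  41.]
round_lid pl 0.71 183 240 [449.  51.  31.]
round_lid bb 0.64 [183. 237.  36.  32.]
long_dish pl 0.73 192 152 [659.  52.   2.]
long_dish pl 0.34 351 246 [ 450. -320.   -2.]
long_dish bb 0.59 [184. 145.  64.  45.]
long_dish bb 0.56 [336. 149.  33.  39.]
square_dish pl 0.83 258 158 [ 643. -103.   15.]
square_dish bb 0.87 [260. 155.  39.  39.]
round_pot pl 0.91 332 153 [ 659. -274.   25.]
round_pot bb 0.8 [336. 150.  35.  39.]
wrist (array([[ 3.91919041e-01,  9.19999706e-01, -7.94986524e-05],
       [ 8.73279260e-01, -3.71988984e-01,  3.14654619e-01],
       [ 2.89452584e-01, -1.23388561e-01, -9.49206229e-01]]), array([-649.70356362,  -41.54734427,  381.3665431 ]))
```

```bash
python3 -c "
import cv2
a=cv2.imread('pics/top0.png');cv2.imwrite('pics/topz.png',cv2.resize(a[90:300,130:400],None,fx=2.9,fy=2.8,interpolation=cv2.INTER_CUBIC))"
```

```text
(no output)
```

View pics/topz.png

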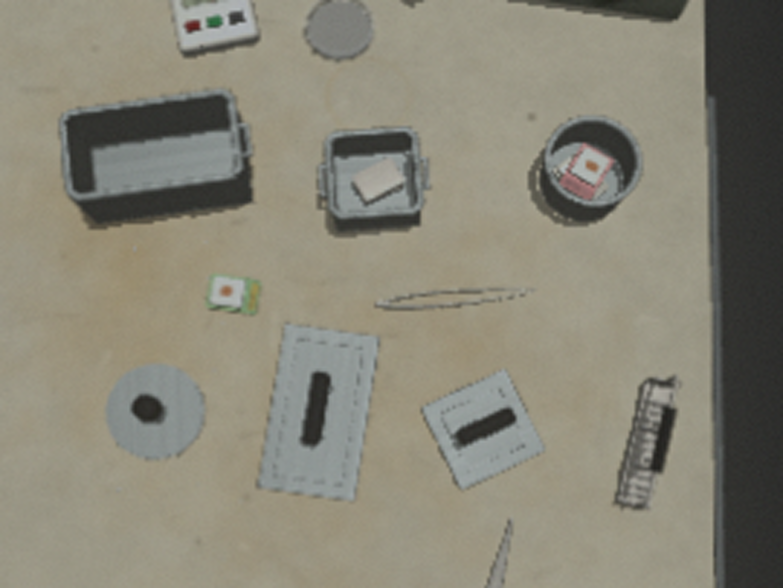

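View pics/scene0.png

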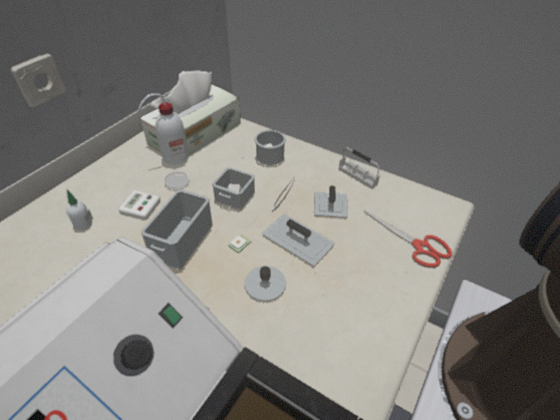

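View pics/wrist0.png

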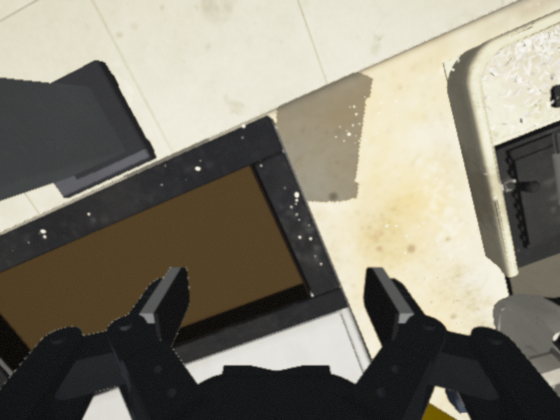

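```bash
cat > b.py <<'E'
from h import *
for c in ["scene","top"]:
    X=np.load(c+"0.npy").reshape(-1,3);X=X[~np.isnan(X[:,0])]
    print(c)
    for n,(x,y),rad in [("rack",(450,-320),70),("long_lid",(458,-68),80),("sq_lid",(445,-187),52),("round_lid",(448,55),50),("long_dish",(640,70),95),("sq_dish",(635,-95),55),("pot",(652,-262),55)]:
        q=X[(np.hypot(X[:,0]-x,X[:,1]-y)<rad)]
        zt=np.percentile(q[:,2],3)
        m=q[q[:,2]>5]
        zmax=np.percentile(m[:,2],98)
        if 'dish' in n or n=='pot': m=m[m[:,2]>zmax-12]
        rc=cv2.minAreaRect(m[:,:2].astype(np.float32)); print(n,len(m),"zmax",round(zmax),np.round(rc[0]),np.round(rc[1]),round(rc[2],1))
        if 'dish' not in n and n!='pot':
            g=m[m[:,2]>(26 if 'lid' in n else 50)]
            if len(g)>4:
                rc=cv2.minAreaRect(g[:,:2].astype(np.float32)); print("   grip",len(g),np.round(g.mean(0)),np.round(rc[0]),np.round(rc[1]),round(rc[2],1))
    g=[]
    for yy in range(-400,700,50):
        print(yy,[int(np.max(q[:,2])) if len(q:=X[(abs(X[:,0]-xx)<25)&(abs(X[:,1]-yy)<25)]) else -1 for xx in range(200,1000,50)])
p=r.read_camera("wrist");print(np.round(p["mount"],3),p["vfov"])
E
python3 b.py
```

```text
scene
rack 623 zmax 67 [ 443. -323.] [ 28. 104.] 76.5
   grip 121 [ 443. -323.   63.] [ 444. -324.] [ 10. 100.] 76.7
long_lid 1656 zmax 42 [462. -70.] [ 76. 132.] 83.1
   grip 214 [461. -68.  39.] [461. -70.] [14. 55.] 82.3
sq_lid 687 zmax 43 [ 451. -196.] [72. 73.] 28.0
   grip 114 [ 449. -193.   40.] [ 450. -196.] [13. 46.] 26.7
round_lid 1008 zmax 45 [458.  55.] [74. 76.] 32.4
   grip 136 [456.  58.  39.] [458.  56.] [18. 19.] 86.9
long_dish 822 zmax 77 [657.  58.] [ 77. 133.] 10.2
sq_dish 360 zmax 49 [ 648. -105.] [75. 77.] 5.8
pot 275 zmax 56 [ 660. -274.] [73. 77.] 31.9
-400 [0, 2, 1, 1, 2, 1, 0, -1, -1, 0, 0, 0, 0, -1, -1, -1]
-350 [1, 1, 2, 2, 25, 67, 63, 1, 1, 0, 0, 2, 81, 130, 140, -1]
-300 [1, 1, 1, 1, 67, 68, 24, 1, 54, 56, 56, 1, 81, 131, 152, -1]
-250 [8, 7, 1, 1, 1, 8, 3, 9, 55, 56, 56, 1, 83, 83, 153, -1]
-200 [10, 10, 7, 6, 9, 45, 9, 7, 1, 1, 0, 1, 75, 83, 140, 82]
-150 [10, 11, 1, 1, 7, 40, 7, 8, 49, 49, 48, 0, 108, 179, 121, 115]
-100 [2, 2, 1, 1, 9, 41, 42, 7, 49, 49, 50, 10, 71, 181, 171, 2]
-50 [2, 1, 1, 1, 10, 44, 44, 7, 46, 50, 47, 12, 13, 2, 1, 1]
0 [3, 2, 2,
[... 2419 characters left out ...]
 151, 205, 232, 231, 224, 4, 4, 3, 5, 3, 4, 4]
350 [121, 85, 85, 121, 150, 203, 231, 231, 225, 3, 5, 4, 4, 3, 3, 4]
400 [121, 85, 86, 120, 152, 168, -1, -1, -1, 4, 4, 4, 4, 4, 3, 3]
450 [-1, -1, -1, 83, 17, -1, -1, -1, -1, 2, 129, 167, 176, 173, 150, 4]
500 [-1, -1, -1, -1, 15, -1, -1, -1, -1, 26, 81, -1, -1, 32, 136, 4]
550 [-1, -1, -1, -1, -1, -1, -1, -1, -1, 7, -1, -1, -1, -1, -1, 3]
600 [-1, -1, -1, -1, -1, -1, -1, -1, -1, -1, -1, -1, -1, -1, -1, 0]
650 [-1, -1, -1, -1, -1, -1, -1, -1, -1, -1, -1, -1, -1, -1, -1, -1]
[[   0.      -0.949   -0.315   80.59 ]
 [   1.       0.      -0.      -0.262]
 [   0.      -0.315    0.949 -143.71 ]
 [   0.       0.       0.       1.   ]] 69.0728694423507
```

```bash
cat >> h.py <<'E'
def go(target,ang=None,step=40,start=None,a0=None):
    """target TCP xyz mm; prints tool-frame totals & rows, and turn to make ty at angle ang"""
    o=r.observe();R=np.array(o["ee_rot"]);p=np.array(o["position"]) if start is None else np.array(start,float)
    a=np.degrees(np.arctan2(R[1,1],R[0,1]))
    if ang is not None: print("turn",round((a-ang+180)%360-180,2))
    if a0 is not None:
        c,s=np.cos(np.radians(a0)),np.sin(np.radians(a0));R=np.array([[-s,c,0],[c,s,0],[0,0,-1.]])
    d=R.T@(np.array(target)-p);n=int(np.ceil(np.linalg.norm(d)/step))
    print("from",np.round(p,1),"ang",round(a,2),"tot",np.round(d,1),"n",n,"row m",np.round(d/n/1000,5), "tilt",np.round(R[:2,2],3))
E
python3 -c "
from h import *
go([570,250,400],77,start=[254.6,597.6,400]); go([470,-240,400],77,start=[570,250,400])"
```

```text
turn -10.08
from [254.6 597.6 400. ] ang 66.92 tot [-426.4 -196.2   -0. ] n 12 row m [-0.03553 -0.01635 -0.     ] tilt [-0.  0.]
turn -10.08
from [570. 250. 400.] ang 66.92 tot [-100.1 -490.     0. ] n 13 row m [-0.0077  -0.03769  0.     ] tilt [-0.  0.]
```

Request:
carry_out:
  deltas:
    - [1,0,0,-0.034,0]
    - [1,0,0,-0.034,0]
    - [1,0,0,-0.034,0]
    - [1,0,0,-0.034,0]
    - [1,0,0,-0.034,0]
  newtons: 40

```text
clock: 2.1
position: [254.7, 597.8, 402.8]
ee_rot: [[-0.92, 0.392, 0.0], [0.392, 0.92, 0.0], [-0.0, 0.0, -1.0]]
contact_force: [0.6, 0.4, 0.1]
width: 85.2
```

Request:
carry_out:
  deltas:
    - [1,-0.043,-0.02,0,0]
    - [1,-0.043,-0.02,0,0]
    - [1,-0.043,-0.02,0,0]
    - [1,-0.043,-0.02,0,0]
    - [1,-0.043,-0.02,0,0]
    - [1,-0.043,-0.02,0,0]
    - [1,-0.043,-0.02,0,0]
    - [1,-0.043,-0.02,0,0]
    - [1,-0.043,-0.02,0,0]
    - [1,-0.043,-0.02,0,0]

```text
clock: 3.1
position: [573.0, 243.7, 401.4]
ee_rot: [[-0.92, 0.392, 0.0], [0.392, 0.92, 0.0], [-0.0, 0.0, -1.0]]
contact_force: [1.4, 0.7, -0.2]
width: 85.4
```

Request:
carry_out:
  deltas:
    - [1,-0.009,-0.045,0,0]
    - [1,-0.009,-0.045,0,0]
    - [1,-0.009,-0.045,0,0]
    - [1,-0.009,-0.045,0,0]
    - [1,-0.009,-0.045,0,0]
    - [1,-0.009,-0.045,0,0]
    - [1,-0.009,-0.045,0,0]
    - [1,-0.009,-0.045,0,0]
    - [1,-0.009,-0.045,0,-5]
    - [1,0,0,0,-5]

```text
clock: 4.1
position: [486.5, -163.6, 401.4]
ee_rot: [[-0.974, 0.227, -0.0], [0.227, 0.974, -0.002], [-0.0, -0.002, -1.0]]
contact_force: [0.2, 2.1, -0.0]
width: 84.9
```

```bash
cat > c.py <<'E'
from h import *
o=r.observe();p=r.read_camera("wrist");save(p,"wrist1");np.save("wrist1.npy",cloud(p,o));print(o["clock"],o["position"])
go([443.5,-323.5,200],77)
E
python3 c.py
```

```text
4.1 [ 486.49037386 -163.55238071  401.3636161 ]
turn 0.22
from [ 487.  -161.5  401.3] ang 77.22 tot [   6.6 -167.6  201.4] n 7 row m [ 0.00094 -0.02394  0.02877] tilt [ 0. -0.]
```

View pics/wrist1.png

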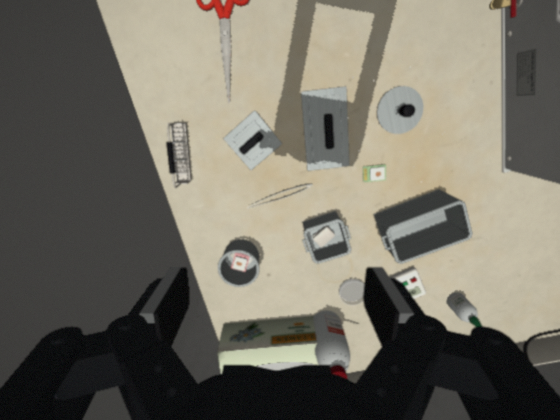

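```bash
cat > fit.py <<'E'
from h import *
G={"rack":((443,-323),75,50,80),"long_lid":((462,-70),80,27,60),"sq_lid":((451,-196),45,27,60),"round_lid":((458,55),45,27,60),"long_dish":((657,58),90,68,95),"sq_dish":((649,-107),62,40,62),"pot":((661,-274),55,46,70)}
def fit(X,names=None):
    X=X.reshape(-1,3);X=X[~np.isnan(X[:,0])]
    for n,(c,rad,z0,z1) in G.items():
        if names and n not in names: continue
        q=X[np.hypot(X[:,0]-c[0],X[:,1]-c[1])<rad]
        def pr(l,m):
            if len(m)<6: return
            rc=cv2.minAreaRect(m[:,:2].astype(np.float32))
            print(n,l,len(m),"z",np.round(np.percentile(m[:,2],[50,97]),1),"c",np.round(rc[0],1),np.round(rc[1],1),round(rc[2],1))
        if len(q)<10: continue
        pr("top",q[(q[:,2]>z0)&(q[:,2]<z1)])
        if "dish" not in n and n!="pot": pr("all",q[(q[:,2]>5.5)&(q[:,2]<z1)])
        t=q[(q[:,2]<2.5+3)]; print("   table z",np.round(np.median(t[:,2]),1) if len(t) else None)
E
python3 -c "
from fit import *
o=r.observe();p=r.read_camera('wrist');fit(cloud(p,o))"
```

```text
rack top 279 z [66.1 69.1] c [ 441.9 -324.1] [  9.8 100.9] 76.7
rack all 861 z [26.  68.3] c [ 441.5 -324.2] [ 26.1 102.3] 76.8
   table z 1.0
long_lid top 319 z [44.3 46.2] c [461.1 -71. ] [14.4 55.2] 83.5
long_lid all 3479 z [ 9.4 44.8] c [461.5 -70.9] [ 75.3 133. ] 83.2
   table z 1.0
sq_lid top 245 z [44.3 46.4] c [ 450.7 -197.7] [13.9 45.4] 26.9
sq_lid all 1750 z [ 9.4 45.3] c [ 450.7 -197.8] [73. 73.] 26.9
   table z 0.8
round_lid top 177 z [46.8 48.7] c [458.5  53. ] [18.1 18.5] 27.8
round_lid all 1703 z [ 9.4 47.5] c [457.6  54.2] [76.4 73.6] 77.3
   table z 1.2
long_dish top 1097 z [77.7 80. ] c [655.9  55.7] [ 76.  133.5] 9.1
   table z 1.2
sq_dish top 533 z [50.1 52.3] c [ 647.1 -108.5] [72.8 82.9] 5.6
   table z 1.2
pot top 441 z [55.9 57.9] c [ 660.2 -274.8] [74.7 74.7] 28.6
   table z 0.9
```

```bash
python3 -c "
from fit import *
X=np.load('wrist1.npy').reshape(-1,3);q=X[np.hypot(X[:,0]-442,X[:,1]+324)<28];print(np.histogram(q[:,2],np.arange(-4,76,4)))
go([442.7,-323.8,160],76.9)"
```

```text
(array([ 33, 321,  70,  72,  58,  36,  24,  45,  43,   0,   0,   0,   0,
         0,   0,   0,  13, 149,  54]), array([-4,  0,  4,  8, 12, 16, 20, 24, 28, 32, 36, 40, 44, 48, 52, 56, 60,
       64, 68, 72]))
turn -0.03
from [ 487.3 -160.1  401.3] ang 76.87 tot [   6.3 -169.6  241.3] n 8 row m [ 0.00078 -0.0212   0.03016] tilt [0. 0.]
```

Request:
carry_out:
  deltas:
    - [0.1,0.001,-0.022,0.03,0]
    - [0.1,0.001,-0.022,0.03,0]
    - [0.1,0.001,-0.022,0.03,0]
    - [0.1,0.001,-0.022,0.03,0]
    - [0.1,0.001,-0.022,0.03,0]
    - [0.1,0.001,-0.022,0.03,0]
    - [0.1,0.0003,-0.022,0.03,0]
    - [0.1,0,-0.0156,0.03,0]
    - [0.1,0,0,0,0]
    - [0.1,0,0,0,0]

```text
clock: 5.2
position: [443.5, -321.8, 161.4]
ee_rot: [[-0.974, 0.228, -0.001], [0.228, 0.974, 0.001], [0.001, 0.001, -1.0]]
contact_force: [-0.3, 0.6, 0.1]
width: 47.0
```

```bash
python3 -c "
from fit import *
o=r.observe();p=r.read_camera('wrist');save(p,'w2');X=cloud(p,o);fit(X,['rack']);go([442.7,-323.8,43],76.9)"
```

```text
rack top 914 z [66.6 68.8] c [ 442.2 -324.8] [  9.4 102.5] 76.5
rack all 2476 z [27.9 68.4] c [ 442.  -324.9] [ 25.2 102.7] 76.6
   table z 1.0
turn -0.01
from [ 444.  -322.   162.2] ang 76.89 tot [  0.9  -2.1 119.2] n 3 row m [ 0.00031 -0.00069  0.03974] tilt [ 0.001 -0.   ]
```

View pics/w2.png

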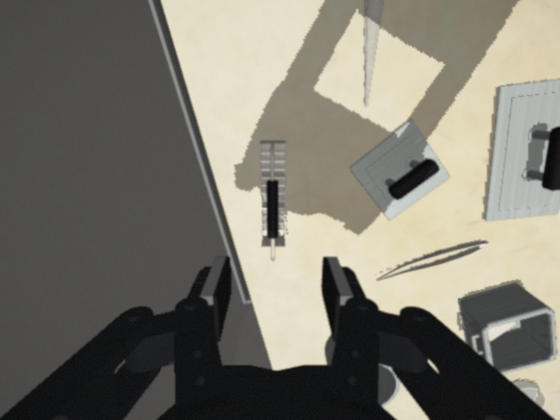

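Request:
carry_out:
  deltas:
    - [0.1,0.001,-0.002,0.03,0]
    - [0.1,0,-0.0005,0.03,0]
    - [0.1,0,0,0.03,0]
    - [0.1,0,0,0.02,0]
    - [0.1,0,0,0.009,0]
    - [0.1,0,0,0,0]
    - [0.1,0,0,0,0]

```text
clock: 5.95
position: [442.6, -325.1, 43.7]
ee_rot: [[-0.974, 0.226, 0.001], [0.226, 0.974, -0.001], [-0.002, -0.001, -1.0]]
contact_force: [0.8, -0.3, 0.5]
width: 46.8
```

```bash
python3 -c "
from fit import *
go([442.4,-324.3,43],76.9)"
```

```text
turn 0.04
from [ 442.6 -325.1   43.7] ang 76.94 tot [0.4 0.7 0.7] n 1 row m [0.0004  0.00071 0.00068] tilt [ 0.001 -0.001]
```

Good. Close on the sleeve and lift.

Request:
carry_out:
  deltas:
    - [-0.3,0,0,0,0]
    - [-0.5,0,0,0,0]
    - [-0.7,0,0,0,0]
    - [-1,0,0,0,0]
    - [-1,0,0,0,0]
    - [-1,0,0,0,0]
    - [-1,0,0,0,0]
  newtons: 40

```text
clock: 6.65
position: [441.9, -325.1, 42.9]
ee_rot: [[-0.974, 0.226, 0.001], [0.226, 0.974, -0.0], [-0.001, -0.0, -1.0]]
contact_force: [0.5, 1.4, 9.0]
width: 8.6
```

Request:
carry_out:
  deltas:
    - [-1,0,0,-0.005,0]
    - [-1,0,0,-0.015,0]
    - [-1,0,0,-0.025,0]
    - [-1,0,0,-0.03,0]
    - [-1,0,0,-0.03,0]
    - [-1,0,0,-0.025,0]
    - [-1,0,0,-0.01,0]
    - [-1,0,0,0,0]

```text
clock: 7.45
position: [442.2, -325.3, 183.4]
ee_rot: [[-0.974, 0.226, 0.002], [0.226, 0.974, -0.001], [-0.002, -0.001, -1.0]]
contact_force: [0.2, -0.2, -0.3]
width: 8.3
```

```bash
python3 -c "
from fit import *
o=r.observe();print(o['width'],o['contact_force']);p=r.read_camera('wrist');save(p,'w3');X=cloud(p,o)
G['rack']=((o['position'][0],o['position'][1]),75,150,220);fit(X,['rack'])
R=np.array(o['ee_rot']);q=((X-o['position'])@R).reshape(-1,3);q=q[(abs(q[:,1])<20)&(q[:,0]>-60)&(q[:,0]<60)&(q[:,2]<60)&(q[:,2]>-30)];print(np.round(np.percentile(q,[1,50,99],axis=0)))
go([656.4,56.5,183.5],9.7,a0=9.7)"
```

```text
8.333061897195147 [ 0.15917088 -0.21142469 -0.34358515]
rack top 7229 z [202.5 215.7] c [ 441.2 -324.5] [ 35.6 101.4] 84.2
rack all 7543 z [200.7 215.6] c [ 441.2 -324.5] [ 35.6 101.4] 84.0
   table z 1.0
[[-36. -17. -29.]
 [ 12.   0. -15.]
 [ 51.  16.  38.]]
turn 67.22
from [ 441.6 -324.9  182.2] ang 76.92 tot [339.8 276.   -1.3] n 11 row m [ 0.03089  0.02509 -0.00012] tilt [0. 0.]
```

View pics/w3.png

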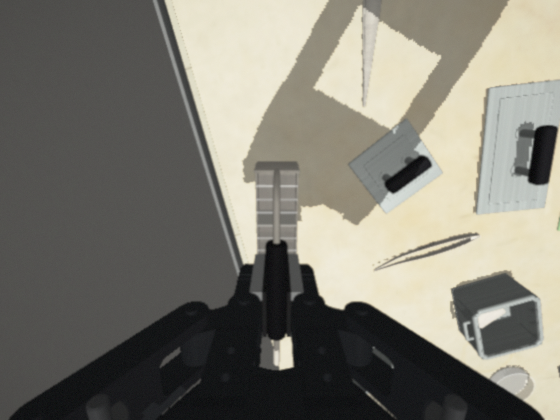

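Request:
carry_out:
  deltas:
    - [-1,0,0,0,4.2]
    - [-1,0,0,0,8]
    - [-1,0,0,0,8]
    - [-1,0,0,0,8]
    - [-1,0,0,0,8]
    - [-1,0,0,0,8]
    - [-1,0,0,0,8]
    - [-1,0,0,0,8]
    - [-1,0,0,0,7]
    - [-1,0,0,0,0]

```text
clock: 8.5
position: [440.9, -324.3, 180.6]
ee_rot: [[-0.166, 0.986, -0.002], [0.986, 0.166, 0.002], [0.002, -0.002, -1.0]]
contact_force: [-0.3, 0.5, -1.6]
width: 8.3
```

Request:
carry_out:
  deltas:
    - [-1,0.013,0.01,0,0]
    - [-1,0.03,0.025,0,0]
    - [-1,0.04,0.032,0,0]
    - [-1,0.04,0.032,0,0]
    - [-1,0.04,0.032,0,0]
    - [-1,0.04,0.032,0,0]
    - [-1,0.04,0.032,0,0]
    - [-1,0.04,0.032,0,0]
    - [-1,0.03,0.025,0,0]
    - [-1,0.015,0.014,0,0]

```text
clock: 9.5
position: [645.6, 41.0, 181.5]
ee_rot: [[-0.175, 0.985, -0.001], [0.985, 0.175, 0.001], [0.001, -0.0, -1.0]]
contact_force: [-0.4, -0.4, -0.7]
width: 8.4
```

Request:
carry_out:
  deltas:
    - [-1,0.008,0.007,0,0]
    - [-1,0,0,0,0]
    - [-1,0,0,0,0]

```text
clock: 9.8
position: [649.7, 45.0, 182.0]
ee_rot: [[-0.169, 0.986, -0.001], [0.986, 0.169, -0.0], [-0.0, -0.001, -1.0]]
contact_force: [0.3, -0.3, -1.1]
width: 8.2
```

```bash
cat > d.py <<'E'
from fit import *
o=r.observe();print(o['clock'],o['width'],o['contact_force'])
c=o['position'][:2]
for k in ('top','scene','wrist'):
    o=r.observe();p=r.read_camera(k);save(p,k+'4');X=cloud(p,o)
    G['long_dish']=((656,57),85,72,84)
    G['rack']=((c[0],c[1]),60,110,215);print(k);fit(X,['rack','long_dish'])
    q=X.reshape(-1,3);q=q[np.hypot(*(q[:,:2]-c).T)<58];q=q[q[:,2]>95];print(np.round(np.percentile(q[:,2],[0,1,2,5,50]),1))
go([656.4,56.5,183.5],9.6)
E
python3 d.py
```

```text
9.8 8.23417707120423 [ 0.27771113 -0.29992778 -1.06943613]
top
rack top 627 z [153.5 205.9] c [648.1  45.4] [ 30.4 103. ] 10.3
rack all 1306 z [ 78.7 204.4] c [659.9  44. ] [ 73.9 114.6] 9.7
   table z 1.0
long_dish top 345 z [77.2 80. ] c [657.4  57.8] [ 73.9 134.4] 9.9
   table z 0.4
[138.1 139.6 140.3 143.8 343.3]
scene
rack top 1389 z [161.6 210.9] c [650.8  44.7] [ 38.4 104.5] 10.9
rack all 3348 z [ 71.5 205.7] c [657.9  44.9] [ 76.5 109. ] 7.3
   table z -1.3
long_dish top 485 z [75.1 77.4] c [657.1  57.2] [ 76.9 134.9] 9.6
   table z -1.6
[137.1 143.6 147.3 159.2 374.7]
wrist
rack top 7384 z [198.5 212.3] c [649.2  45.5] [ 35.4 101.4] 1.9
rack all 10636 z [164.1 211.3] c [659.4  47.9] [ 75.1 109. ] 9.8
   table z 3.0
long_dish top 2861 z [78.5 80. ] c [657.9  56.9] [ 75.1 131.8] 9.8
   table z 1.5
[140.6 151.4 154.1 166.8 254.8]
turn 0.05
from [649.9  44.6 182.4] ang 9.65 tot [10.7  8.4 -1.1] n 1 row m [ 0.01067  0.00839 -0.00114] tilt [-0. -0.]
```

View pics/scene4.png

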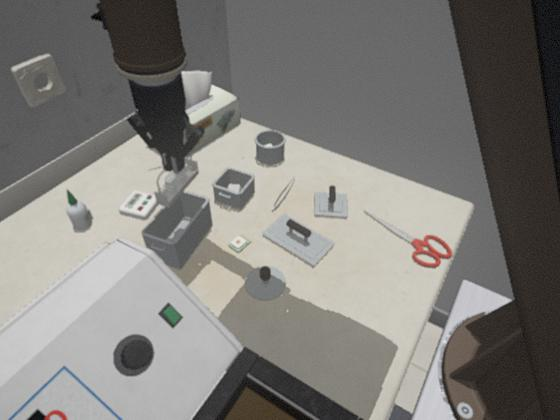

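View pics/wrist4.png

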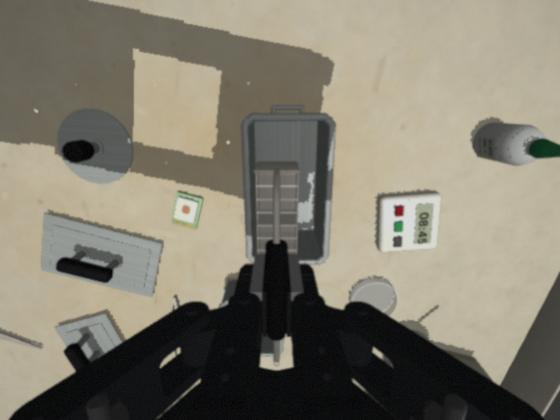

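Request:
carry_out:
  deltas:
    - [-1,0.006,0.005,0,0]
    - [-1,0.005,0.004,0,0]
    - [-1,0,0,0,0]
    - [-1,0,0,0.02,0]
    - [-1,0,0,0.015,0]
    - [-1,0,0,0,0]
    - [-1,0,0,0,0]

```text
clock: 10.65
position: [657.3, 58.3, 147.1]
ee_rot: [[-0.169, 0.986, -0.001], [0.986, 0.169, -0.0], [0.0, -0.001, -1.0]]
contact_force: [1.0, -0.6, -0.8]
width: 8.5
```

```bash
python3 d.py
```

```text
10.65 8.481216321683009 [ 0.96174341 -0.56266653 -0.83686319]
top
rack top 513 z [132.6 209.2] c [642.8  55.3] [ 62.2 103.1] 14.2
rack all 1272 z [104.8 202.1] c [650.9  60.9] [ 80.2 112. ] 13.0
   table z 1.5
long_dish top 364 z [76.9 79.7] c [656.9  57.7] [ 73.8 134.1] 10.2
   table z 0.3
[103.2 104.7 105.5 109.3 312.7]
scene
rack top 1719 z [155.8 212.7] c [658.5  58.3] [93.1 85.9] 59.4
rack all 3183 z [114.1 210.9] c [655.8  58.9] [113.9  93.9] 84.2
   table z -0.9
long_dish top 399 z [75.2 77.1] c [657.5  58. ] [ 77.6 133.1] 10.0
   table z -1.6
[102.  109.4 113.4 125.9 362.2]
wrist
rack top 19900 z [198.1 214. ] c [657.5  63.8] [81.1 79. ] 56.0
rack all 24242 z [186.3 213.7] c [657.6  62.9] [ 95.6 110.1] 10.2
   table z 3.3
long_dish top 3289 z [78.6 80.1] c [657.3  60.1] [ 75.2 126.1] 9.8
   table z 1.4
[106.4 117.1 119.8 132.6 220.4]
turn 0.12
from [657.9  58.3 148. ] ang 9.72 tot [ -1.5  -1.8 -35.5] n 1 row m [-0.00154 -0.00179 -0.03548] tilt [0.001 0.   ]
```

View pics/wrist4.png

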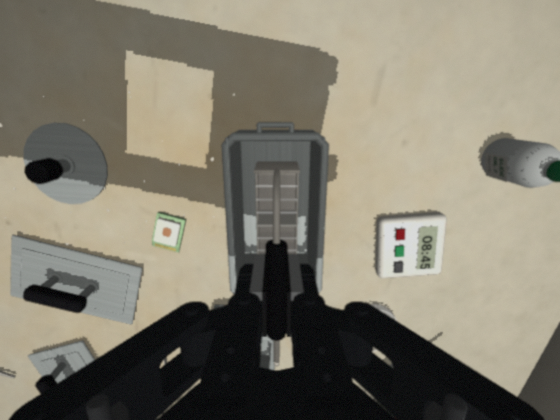

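Request:
carry_out:
  deltas:
    - [-1,0,0,0.015,0]
    - [-1,0,0,0.02,0]
    - [-1,0,0,0.02,0]
    - [-1,0,0,0.02,0]
    - [-1,0,0,0.014,0]
    - [-1,0,0,0.006,0]
    - [-1,0,0,0,0]
    - [-1,0,0,0,0]

```text
clock: 11.6
position: [657.9, 58.3, 52.8]
ee_rot: [[-0.169, 0.986, 0.001], [0.986, 0.169, 0.0], [-0.0, 0.001, -1.0]]
contact_force: [0.5, 0.4, -0.8]
width: 8.4
```

Request:
carry_out:
  deltas:
    - [-1,0,0,0.0015,0]
    - [-1,0,0,0.0015,0]
    - [-1,0,0,0.001,0]
    - [-1,0,0,0,0]
    - [-1,0,0,0,0]

```text
clock: 12.1
position: [657.5, 58.3, 48.4]
ee_rot: [[-0.169, 0.986, 0.0], [0.986, 0.169, -0.0], [-0.0, 0.0, -1.0]]
contact_force: [-0.2, -0.9, -1.1]
width: 8.1
```

Request:
carry_out:
  deltas:
    - [-1,0,0,0.001,0]
    - [-1,0,0,0.001,0]
    - [-1,0,0,0,0]
    - [-1,0,0,0,0]

```text
clock: 12.5
position: [657.4, 58.3, 46.2]
ee_rot: [[-0.169, 0.986, -0.0], [0.986, 0.169, -0.0], [0.0, -0.0, -1.0]]
contact_force: [-0.7, 0.4, -0.7]
width: 8.9
```

Request:
carry_out:
  deltas:
    - [-1,0,0,0.0007,0]
    - [-1,0,0,0,0]
    - [-1,0,0,0,0]

```text
clock: 12.8
position: [657.4, 58.3, 45.6]
ee_rot: [[-0.169, 0.986, -0.0], [0.986, 0.169, -0.0], [0.0, -0.0, -1.0]]
contact_force: [0.0, 1.2, -1.1]
width: 8.7
```

Request:
carry_out:
  deltas:
    - [-1,0,0,0.0007,0]
    - [-1,0,0,0,0]
    - [-1,0,0,0,0]

```text
clock: 13.1
position: [657.9, 58.4, 45.4]
ee_rot: [[-0.169, 0.986, 0.001], [0.986, 0.169, 0.0], [-0.0, 0.001, -1.0]]
contact_force: [-0.2, 0.7, 5.7]
width: 8.4
```

Request:
carry_out:
  deltas:
    - [-0.7,0,0,0,0]
    - [-0.6,0,0,0,0]
    - [-0.5,0,0,0,0]
    - [-0.45,0,0,0,0]
    - [-0.45,0,0,0,0]
    - [-0.45,0,0,-0.01,0]
    - [-0.45,0,0,-0.02,0]
    - [-0.45,0,0,-0.03,0]
    - [-0.45,0,0,-0.03,0]
    - [-0.45,0,0,-0.03,0]

```text
clock: 14.1
position: [657.4, 58.3, 166.8]
ee_rot: [[-0.169, 0.986, 0.0], [0.986, 0.169, -0.0], [-0.0, 0.0, -1.0]]
contact_force: [0.9, -0.2, 0.4]
width: 23.3
```

Request:
carry_out:
  deltas:
    - [0,0,0,-0.03,0]
    - [0,0,0,-0.02,0]
    - [0,0,0,0,0]

```text
clock: 14.4
position: [659.1, 58.4, 219.0]
ee_rot: [[-0.169, 0.986, 0.006], [0.986, 0.169, 0.0], [-0.001, 0.006, -1.0]]
contact_force: [0.4, 0.7, -0.1]
width: 42.8
```

```bash
cat > e.py <<'E'
from fit import *
o=r.observe();print(o['clock'],o['width'],o['contact_force'])
for k in ('top','scene','wrist'):
    o=r.observe();p=r.read_camera(k);save(p,k+'5');X=cloud(p,o).reshape(-1,3)
    c,s=np.cos(np.radians(9.8)),np.sin(np.radians(9.8));L=(X[:,:2]-[657.3,57.8])@np.array([[c,-s],[s,c]])
    q=X[(abs(L[:,0])<26)&(abs(L[:,1])<56)&(X[:,2]<110)]; l=L[(abs(L[:,0])<26)&(abs(L[:,1])<56)&(X[:,2]<110)]
    m=q[:,2]>55;print(k,np.histogram(q[:,2],np.arange(-4,84,4))[0],np.round(q[m].mean(0),1),np.round(l[m].min(0)),np.round(l[m].max(0)),np.percentile(q[m][:,2],95))
    G['long_dish']=((656,57),85,72,84);fit(X,['long_lid','long_dish'])
go([461.7,-70.5,185],83.4,a0=83.4)
E
python3 e.py
```

```text
14.4 42.837294665965985 [ 0.44041111  0.73860913 -0.13252594]
top [  4 114 102  51  56  52  37  44  65  16   0   1   2   1   2   3  12  64
  59   0   0] [658.8  57.2  67.2] [ -4. -50.] [ 7. 50.] 70.75029799534563
long_lid top 174 z [42.5 45.8] c [461.9 -69.7] [14.1 55.1] 83.1
long_lid all 1887 z [ 8.1 43.3] c [459.5 -89.9] [115.8 133.3] 83.2
   table z -0.3
long_dish top 443 z [77.1 79.5] c [657.7  57.8] [ 75.  134.1] 9.9
   table z -0.1
scene [ 1  2  0  4  2 10 57 69 39  2  1  4  4  1  1  8 45 98  9  0  0] [655.8  60.9  64.9] [ -5. -50.] [ 5. 47.] 68.09954040787476
long_lid top 215 z [40.5 43.2] c [462.  -70.3] [15.3 56.3] 82.5
long_lid all 1482 z [ 7.1 42. ] c [459.5 -90.3] [114.7 132.4] 82.8
   table z -1.7
long_dish top 553 z [75.2 77.4] c [656.9  58. ] [ 77.  133.2] 9.9
   table z -1.8
wrist [   0 1579  796  105  241  180  102  153  174  125    1    1    0    3
    0    7   22  191  406    7    0] [657.9  60.9  68.5] [ -4. -50.] [ 5. 51.] 71.36088445402387
long_lid top 723 z [43.8 46. ] c [462.7 -71. ] [14.4 55.6] 83.9
long_lid all 5541 z [ 9.7 44.9] c [462.4 -71.7] [ 76.5 133.5] 83.4
   table z 1.1
long_dish top 2487 z [78.5 80. ] c [657.8  57. ] [ 74.9 132.8] 9.8
   table z 1.5
turn -73.68
from [657.1  58.3 214.8] ang 9.72 tot [ 179.3 -150.4   29.8] n 6 row m [ 0.02988 -0.02506  0.00496] tilt [0. 0.]
```

View pics/wrist5.png

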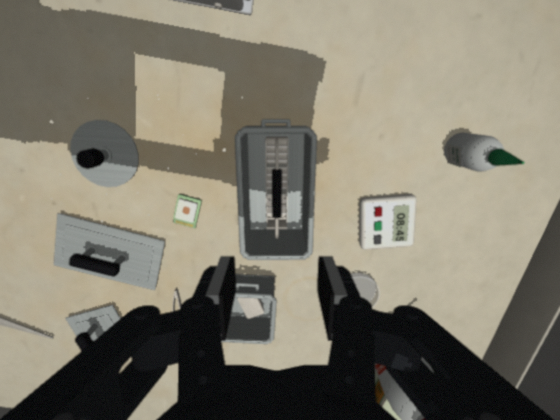

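Request:
carry_out:
  deltas:
    - [0,0,0,0,-7.7]
    - [0,0,0,0,-8.25]
    - [0,0,0,0,-8.25]
    - [0,0,0,0,-8.25]
    - [0,0,0,0,-8.25]
    - [0,0,0,0,-8.25]
    - [0,0,0,0,-8.25]
    - [0,0,0,0,-8.25]
    - [0,0,0,0,-8.25]

```text
clock: 15.45
position: [656.8, 58.3, 213.6]
ee_rot: [[-0.994, 0.109, -0.002], [0.109, 0.994, -0.0], [0.002, -0.0, -1.0]]
contact_force: [-0.0, -0.1, -0.7]
width: 42.5
```

Request:
carry_out:
  deltas:
    - [0,0.02,-0.017,0.01,0]
    - [0,0.035,-0.0293,0.02,0]
    - [0,0.035,-0.0293,0.02,0]
    - [0,0.035,-0.0293,0.02,0]
    - [0,0.035,-0.0293,0.02,0]
    - [0,0.0193,-0.0162,0.02,0]
    - [0,0,0,0.01,0]
    - [0,0,0,0,0]
    - [0,0,0,0,0]

```text
clock: 16.35
position: [462.8, -70.3, 94.8]
ee_rot: [[-0.993, 0.114, -0.0], [0.114, 0.993, 0.0], [0.0, 0.0, -1.0]]
contact_force: [0.4, -0.9, -0.3]
width: 42.8
```

```bash
cat > f.py <<'E'
import sys
from fit import *
n=sys.argv[1];o=r.observe();p=r.read_camera('wrist');save(p,'w_'+n);X=cloud(p,o);fit(X,[n]);print(o['clock'],o['position'],o['width'],o['contact_force'])
go([float(a) for a in sys.argv[2:5]],float(sys.argv[5]))
E
python3 f.py long_lid 461.9 -70.6 18 83.3
```

```text
long_lid top 1511 z [44.4 46. ] c [461.3 -71.5] [13.7 55.5] 83.0
long_lid all 14718 z [ 9.5 44.9] c [459.5 -91.2] [114.8 133.1] 83.2
   table z 1.0
16.35 [462.83105184 -70.34955819  94.82972436] 42.808870322233446 [ 0.3762221  -0.86347525 -0.29950588]
turn 0.15
from [463.2 -70.3  95.2] ang 83.45 tot [ 1.3 -0.4 77.2] n 2 row m [ 0.00066 -0.00021  0.03858] tilt [ 0.001 -0.   ]
```

View pics/w_long_lid.png

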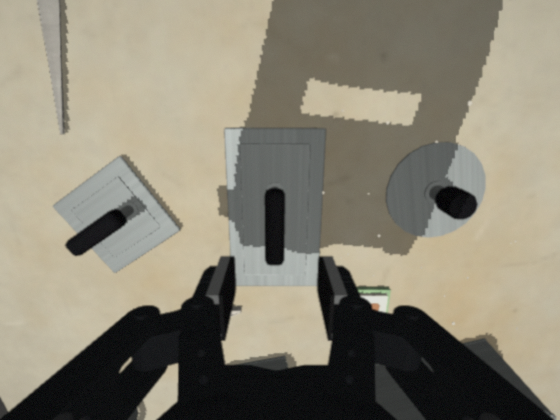

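Request:
carry_out:
  deltas:
    - [0,0.001,-0.0007,0.02,0]
    - [0,0,0,0.025,0]
    - [0,0,0,0.02,0]
    - [0,0,0,0.01,0]
    - [0,0,0,0.001,0]
    - [-0.3,0,0,0,0]
    - [-0.5,0,0,0,0]
    - [-0.6,0,0,0,0]
    - [-1,0,0,0,0]
    - [-1,0,0,0,0]

```text
clock: 17.4
position: [461.6, -71.3, 19.6]
ee_rot: [[-0.993, 0.115, 0.001], [0.115, 0.993, -0.0], [-0.001, -0.0, -1.0]]
contact_force: [0.0, 0.9, 8.4]
width: 13.4
```

Request:
carry_out:
  deltas:
    - [-1,0,0,0,0]
    - [-1,0,0,0,0]
    - [-1,0,0,-0.005,0]
    - [-1,0,0,-0.02,0]
    - [-1,0,0,-0.03,0]
    - [-1,0,0,-0.04,0]
    - [-1,0,0,-0.04,0]
    - [-1,0,0,-0.02,0]
    - [-1,0,0,0,0]
    - [-1,0,0,0,0]

```text
clock: 18.4
position: [460.9, -71.1, 174.1]
ee_rot: [[-0.993, 0.115, 0.001], [0.115, 0.993, -0.0], [-0.001, -0.0, -1.0]]
contact_force: [-0.3, 0.1, -2.7]
width: 13.4
```

```bash
cat > g.py <<'E'
# held lid pose in tool frame
import sys
from fit import *
o=r.observe();print(o['clock'],o['width'],np.round(o['contact_force'],1),np.round(o['position'],1))
c=np.array(o['position']);R=np.array(o['ee_rot']);a=np.degrees(np.arctan2(R[1,1],R[0,1]))
for k in ('top','scene','wrist'):
    o=r.observe();p=r.read_camera(k);save(p,k+sys.argv[1]);X=cloud(p,o).reshape(-1,3);X=X[~np.isnan(X[:,0])]
    T=(X-c)@R
    q=T[(np.hypot(T[:,0],T[:,1])<82)&(T[:,2]>2)&(T[:,2]<20)]
    if len(q)<10: print(k,'few');continue
    rc=cv2.minAreaRect(q[:,:2].astype(np.float32)); print(k,len(q),'tool c',np.round(rc[0],1),np.round(rc[1],1),round(rc[2],1),'plate z tool',np.round(np.percentile(q[:,2],[5,50,95]),1))
    A=np.c_[q[:,:2],np.ones(len(q))];m=abs(q[:,2]-np.median(q[:,2]))<3;co=np.linalg.lstsq(A[m],q[m,2],rcond=None)[0];print('   tilt deg',np.round(np.degrees(co[:2]),2))
go([float(v) for v in sys.argv[2:5]],float(sys.argv[5]),a0=float(sys.argv[5]))
E
python3 g.py _g1 657.3 57.6 173 9.8
```

```text
18.4 13.405869973456321 [-0.3  0.1 -2.7] [460.9 -71.1 174.1]
top 19 tool c [55.3 36.1] [ 4.1 16.5] 87.9 plate z tool [10.9 12.8 14. ]
   tilt deg [-1.3   2.64]
scene 1726 tool c [0.1 0.8] [ 76.5 133.4] 89.2 plate z tool [12.1 13.9 15.6]
   tilt deg [-0.16  0.42]
wrist 18265 tool c [ 0.2 -0.2] [133.2  75.3] 0.0 plate z tool [10.1 11.3 12.6]
   tilt deg [-0.25  0.14]
turn 73.62
from [460.2 -71.  172.8] ang 83.42 tot [ 9.320e+01  2.161e+02 -2.000e-01] n 6 row m [ 1.553e-02  3.601e-02 -3.000e-05] tilt [0. 0.]
```

View pics/wrist_g1.png

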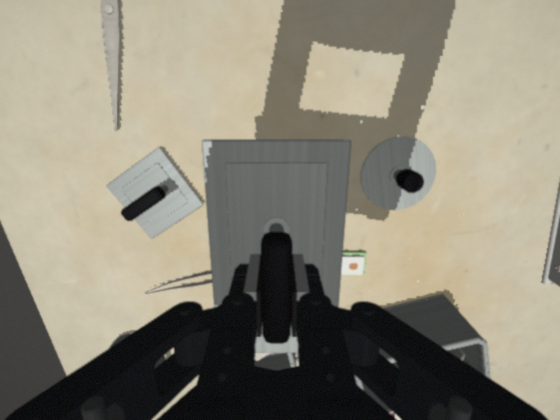

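Request:
carry_out:
  deltas:
    - [-1,0,0,0,7.6]
    - [-1,0,0,0,8.25]
    - [-1,0,0,0,8.25]
    - [-1,0,0,0,8.25]
    - [-1,0,0,0,8.25]
    - [-1,0,0,0,8.25]
    - [-1,0,0,0,8.25]
    - [-1,0,0,0,8.25]
    - [-1,0,0,0,8.25]
    - [-1,0,0,0,0]

```text
clock: 19.55
position: [460.4, -71.0, 172.9]
ee_rot: [[-0.168, 0.986, -0.002], [0.986, 0.168, 0.0], [0.001, -0.002, -1.0]]
contact_force: [0.1, 1.0, -2.4]
width: 13.1
```

Request:
carry_out:
  deltas:
    - [-1,0.0072,0.0161,0,0]
    - [-1,0.015,0.035,0,0]
    - [-1,0.018,0.042,0,0]
    - [-1,0.018,0.042,0,0]
    - [-1,0.015,0.035,0,0]
    - [-1,0.015,0.035,0,0]
    - [-1,0.005,0.011,0,0]
    - [-1,0,0,0,0]
    - [-1,0,0,0,0]
    - [-1,0,0,0,0]

```text
clock: 20.55
position: [657.0, 57.0, 173.6]
ee_rot: [[-0.171, 0.985, -0.001], [0.985, 0.171, -0.0], [0.0, -0.001, -1.0]]
contact_force: [-0.3, -0.8, -1.5]
width: 13.3
```

```bash
python3 g.py _g2 657.3 57.6 100 9.8
```

```text
20.55 13.310507728761129 [-0.3 -0.8 -1.5] [657.   57.  173.6]
top 1702 tool c [0.9 0.3] [ 75.8 134. ] 89.2 plate z tool [ 9.7 11.8 13.8]
   tilt deg [-0.07  0.15]
scene 1813 tool c [0.  1.1] [ 78.6 135.2] 89.8 plate z tool [10.9 13.  14.8]
   tilt deg [ 0.53 -0.71]
wrist 18242 tool c [-1.2  0.7] [133.8  75.5] 0.1 plate z tool [ 8.6  9.9 11.1]
   tilt deg [-0.07  0.16]
turn 0.01
from [657.6  57.  174.1] ang 9.81 tot [ 0.7 -0.1 74.1] n 2 row m [ 3.300e-04 -7.000e-05  3.706e-02] tilt [0. 0.]
```

View pics/wrist_g2.png

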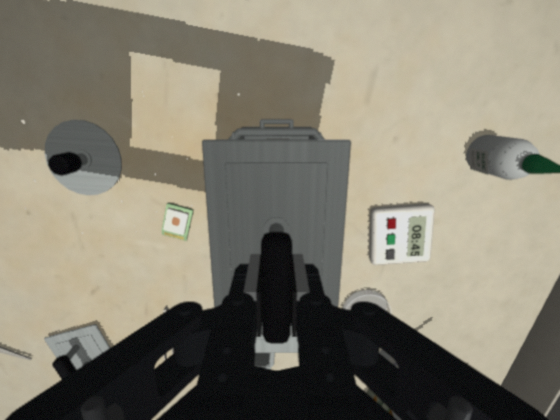

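Request:
carry_out:
  deltas:
    - [-1,0.0005,0,0.015,0]
    - [-1,0,0,0.02,0]
    - [-1,0,0,0.02,0]
    - [-1,0,0,0.012,0]
    - [-1,0,0,0.006,0]
    - [-1,0,0,0,0]
    - [-1,0,0,0,0]

```text
clock: 21.4
position: [658.4, 58.0, 101.4]
ee_rot: [[-0.171, 0.985, 0.001], [0.985, 0.171, 0.0], [-0.0, 0.001, -1.0]]
contact_force: [0.9, -1.2, -1.4]
width: 13.2
```

Request:
carry_out:
  deltas:
    - [-1,0,0,0.0015,0]
    - [-1,0,0,0.0015,0]
    - [-1,0,0,0.001,0]
    - [-1,0,0,0.001,0]
    - [-1,0,0,0,0]
    - [-1,0,0,0,0]

```text
clock: 22.0
position: [658.0, 58.1, 95.9]
ee_rot: [[-0.171, 0.985, 0.0], [0.985, 0.171, 0.0], [0.0, 0.0, -1.0]]
contact_force: [0.6, -0.4, -1.9]
width: 13.3
```

Request:
carry_out:
  deltas:
    - [-1,0,0,0.001,0]
    - [-1,0,0,0.001,0]
    - [-1,0,0,0.001,0]
    - [-1,0,0,0,0]
    - [-1,0,0,0,0]

```text
clock: 22.5
position: [658.0, 58.0, 92.9]
ee_rot: [[-0.171, 0.985, -0.0], [0.985, 0.171, -0.0], [-0.0, -0.0, -1.0]]
contact_force: [-0.2, 1.0, -1.2]
width: 13.1
```

Request:
carry_out:
  deltas:
    - [-1,0,0,0.0008,0]
    - [-1,0,0,0,0]
    - [-1,0,0,0,0]

```text
clock: 22.8
position: [658.0, 58.0, 92.7]
ee_rot: [[-0.171, 0.985, 0.0], [0.985, 0.171, -0.0], [-0.0, 0.0, -1.0]]
contact_force: [-4.0, -0.2, 8.8]
width: 13.4
```

Request:
carry_out:
  deltas:
    - [-1,0,0,0.0007,0]
    - [-1,0,0,0,0]
    - [-1,0,0,0,0]

```text
clock: 23.1
position: [658.0, 58.0, 92.7]
ee_rot: [[-0.171, 0.985, 0.0], [0.985, 0.171, -0.0], [-0.0, 0.0, -1.0]]
contact_force: [-6.2, -0.6, 18.3]
width: 13.1
```

Request:
carry_out:
  deltas:
    - [-1,0,0,-0.001,0]
    - [-0.6,0,0,0,0]
    - [-0.5,0,0,0,0]
    - [-0.4,0,0,0,0]
    - [-0.3,0,0,0,0]
    - [-0.2,0,0,0,0]
    - [-0.2,0,0,-0.02,0]
    - [-0.2,0,0,-0.03,0]
    - [-0.2,0,0,-0.04,0]
    - [-0.2,0,0,-0.04,0]

```text
clock: 24.1
position: [657.6, 58.0, 223.4]
ee_rot: [[-0.171, 0.985, -0.001], [0.985, 0.171, -0.0], [0.0, -0.001, -1.0]]
contact_force: [0.4, 0.2, -1.7]
width: 34.0
```

```bash
cat > l.py <<'E'
# check lid seated: centre, z range of plate, tilt
import sys
from fit import *
c=np.array([float(sys.argv[2]),float(sys.argv[3])]);z=float(sys.argv[4]);rad=float(sys.argv[5])
for k in ('top','scene','wrist'):
    o=r.observe();p=r.read_camera(k);save(p,k+sys.argv[1]);X=cloud(p,o).reshape(-1,3);X=X[~np.isnan(X[:,0])]
    d=np.hypot(*(X[:,:2]-c).T);q=X[(d<rad)&(abs(X[:,2]-z)<8)]
    t=X[(d<rad+40)&(X[:,2]<7)];tz=np.median(t[:,2])
    if len(q)<20: print(k,'few');continue
    rc=cv2.minAreaRect(q[:,:2].astype(np.float32));m=abs(q[:,2]-np.median(q[:,2]))<3
    co=np.linalg.lstsq(np.c_[q[m,:2]-c,np.ones(m.sum())],q[m,2],rcond=None)[0]
    b=X[(d<30)&(X[:,2]>z+18)&(X[:,2]<z+45)]
    print(k,len(q),'c',np.round(rc[0],1),np.round(rc[1],1),round(rc[2],1),'z',round(np.median(q[:,2]),1),'table',round(tz,1),'tilt deg',np.round(np.degrees(co[:2]),2),'bar',np.round(b.mean(0),1) if len(b) else 0)
E
python3 l.py _l1 657.5 57.6 81 85; python3 -c "
from fit import *
go([451,-196.8,110],27.1,a0=27.1)"
```

```text
top 1885 c [658.2  58.3] [ 76.1 134.8] 10.1 z 81.0 table -0.4 tilt deg [-0.15 -0.07] bar [656.9  57.7 114.7]
scene 1883 c [657.3  58. ] [ 77.6 134.5] 9.4 z 79.2 table -1.9 tilt deg [0.1  0.05] bar [654.6  60.7 111.9]
wrist 8988 c [658.2  57.5] [ 76. 133.] 9.7 z 82.4 table 1.0 tilt deg [-0.05 -0.01] bar [658.3  60.3 117.1]
turn -17.27
from [659.6  58.2 225.4] ang 9.83 tot [-131.9 -301.9  115.4] n 9 row m [-0.01466 -0.03354  0.01283] tilt [0. 0.]
```

View pics/wrist_l1.png

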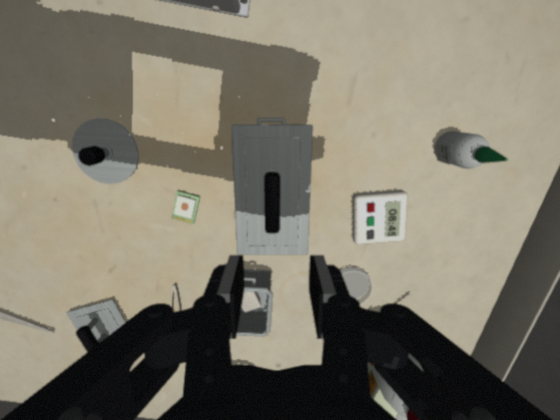

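Request:
carry_out:
  deltas:
    - [0,0,0,0,-8.6]
    - [0,0,0,0,-8.59]
    - [0,-0.008,-0.018,0,0]
    - [0,-0.0175,-0.04,0,0]
    - [0,-0.0175,-0.04,0,0]
    - [0,-0.0175,-0.04,0.01,0]
    - [0,-0.0175,-0.04,0.02,0]
    - [0,-0.0175,-0.04,0.02,0]
    - [0,-0.0175,-0.04,0.02,0]
    - [0,-0.0175,-0.039,0.03,0]

```text
clock: 25.25
position: [452.4, -192.7, 123.0]
ee_rot: [[-0.454, 0.891, 0.001], [0.891, 0.454, -0.0], [-0.001, 0.0, -1.0]]
contact_force: [1.1, -0.1, -0.6]
width: 42.6
```

Request:
carry_out:
  deltas:
    - [0,0,-0.004,0.015,0]
    - [0,0,0,0,0]
    - [0,0,0,0,0]

```text
clock: 25.55
position: [450.2, -193.2, 108.5]
ee_rot: [[-0.454, 0.891, -0.001], [0.891, 0.454, 0.001], [0.001, -0.001, -1.0]]
contact_force: [0.6, 0.4, -0.3]
width: 42.5
```

```bash
python3 f.py sq_lid 451 -196.8 18.5 27.1
```

```text
sq_lid top 1084 z [44.4 45.9] c [ 451.3 -197.4] [13.6 44.9] 26.6
sq_lid all 6800 z [ 9.5 45.2] c [ 451.4 -197.9] [73.3 72.6] 27.0
   table z 1.0
25.55 [ 450.17560094 -193.22756535  108.46764925] 42.46516968586531 [ 0.64862737  0.36071428 -0.31575691]
turn -0.07
from [ 450.8 -193.2  109. ] ang 27.03 tot [-3.3 -1.5 90.5] n 3 row m [-0.00109 -0.00051  0.03016] tilt [ 0. -0.]
```

View pics/w_sq_lid.png

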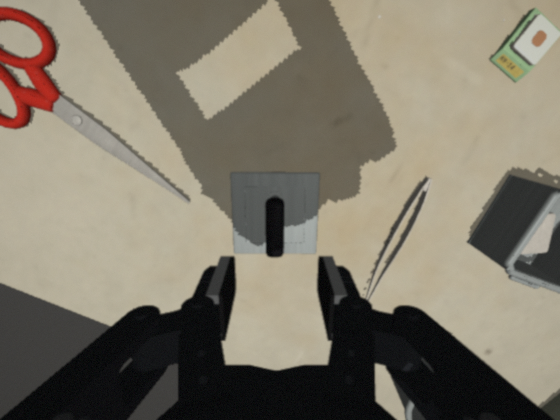

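Request:
carry_out:
  deltas:
    - [0,-0.0037,-0.0015,0.015,0]
    - [0,0,0,0.03,0]
    - [0,0,0,0.03,0]
    - [0,0,0,0.012,0]
    - [0,0,0,0.003,0]
    - [-0.3,0,0,0,0]
    - [-0.5,0,0,0,0]
    - [-0.6,0,0,0,0]
    - [-1,0,0,0,0]
    - [-1,0,0,0,0]

```text
clock: 26.6
position: [451.2, -197.8, 19.7]
ee_rot: [[-0.454, 0.891, 0.002], [0.891, 0.454, -0.001], [-0.001, 0.001, -1.0]]
contact_force: [0.6, 2.0, 9.2]
width: 13.2
```

Request:
carry_out:
  deltas:
    - [-1,0,0,0,0]
    - [-1,0,0,0,0]
    - [-1,0,0,-0.005,0]
    - [-1,0,0,-0.02,0]
    - [-1,0,0,-0.03,0]
    - [-1,0,0,-0.035,0]
    - [-1,0,0,-0.02,0]
    - [-1,0,0,0,0]
    - [-1,0,0,0,0]

```text
clock: 27.5
position: [450.6, -197.5, 129.1]
ee_rot: [[-0.454, 0.891, 0.001], [0.891, 0.454, -0.001], [-0.001, 0.001, -1.0]]
contact_force: [-0.0, 0.0, -1.4]
width: 13.1
```

```bash
python3 g.py _g3 648 -107.5 128 6.5
python3 -c "
from fit import *
o=r.observe();p=r.read_camera('top');X=cloud(p,o)
import fit
fit.G['sq_dish']=((648,-108),62,44,57);fit.fit(X,['sq_dish']); fit.fit(np.load('scene0.npy'),['sq_dish']);fit.fit(np.load('wrist1.npy'),['sq_dish'])
for k in ['top0','scene0','wrist1']:
    Z=np.load(k+'.npy').reshape(-1,3)
    m=(abs(Z[:,0]-648)<46)&(abs(Z[:,1]+108)<50)&(Z[:,2]>44)&(Z[:,2]<56);q=Z[m]
    for a in (5,6,7,8):
        c,s=np.cos(np.radians(a)),np.sin(np.radians(a));L=(q[:,:2]-[648,-108])@np.array([[c,-s],[s,c]])
        print(k,a,np.round(np.percentile(L,[1,99],axis=0).ravel(),1),np.histogram(L[:,0],np.arange(-42,43,3))[0],np.histogram(L[:,1],np.arange(-45,46,3))[0])
"
```

```text
27.5 13.130591024157358 [-0.   0.  -1.4] [ 450.6 -197.5  129.1]
top 77 tool c [ 35.7 -14.3] [48.1 14.8] 69.3 plate z tool [10.  12.4 14.9]
   tilt deg [2.38 0.05]
scene 670 tool c [0.2 0.3] [72.8 74.6] 89.5 plate z tool [11.9 14.  15.9]
   tilt deg [-0.    0.24]
wrist 9194 tool c [ 3.  -0.4] [67.7 73.5] 0.2 plate z tool [10.3 11.6 12.8]
   tilt deg [-0.13  0.25]
turn 20.5
from [ 449.9 -197.1  127.8] ang 27.0 tot [ 6.66e+01  2.07e+02 -2.00e-01] n 6 row m [ 1.111e-02  3.450e-02 -4.000e-05] tilt [0. 0.]
sq_dish top 176 z [48.8 51.9] c [661.4 -91.5] [55.3 91.8] 48.4
   table z 0.4
sq_dish top 260 z [47.1 49.4] c [ 648. -107.] [74.5 72.6] 5.8
   table z -1.9
sq_dish top 491 z [50.3 52.3] c [ 647.3 -108. ] [73.8 73. ] 5.5
   table z 1.2
top0 5 [-36.3 -34.8  36.9  37.7] [ 0  5 43 31 12  8  7  7  6  8  7  8  6  6  9  7  6  8  8  7  5  7  7  8
 38 38 10  0] [ 0  0  0 22 41 19 11  6  9  8  5  8  7  6  9  8  8  8  8  7  7  6  9  8
 10 19 40 23  0  0]
top0 6 [-36.  -34.8  36.7  37.7] [ 0  3 45 32 10  8  8  7  8  6  6  8  6  7  8  8  7  9  8  5  7  4  8  8
 40 36 10  0] [ 0  0  0 24 39 19 11  6  
[... 1512 characters left out ...]
11 13 13 13 11 14 13 13 14 13 12 15
 14 60 52  6  0  0]
wrist1 6 [-37.1 -36.1  35.   36. ] [ 0 34 73 32 14  8 15  8 14  9 11 10  9 15  8 11  8 13  9  9 12  8 12 25
 94 29  1  0] [ 0  0  7 52 52 16 12 14 11 14 13 13 11 13 14 12 11 12 15 13 14 13 12 14
 15 60 52  6  0  0]
wrist1 7 [-37.2 -36.   35.   36.2] [ 0 35 69 36 13  9 12 10 12 12 10 10 11 11 10 11 10 10 10 10 10 10 11 28
 91 29  1  0] [ 0  0  6 53 53 13 14 14 11 13 14 12 13 12 14 11 12 14 13 12 15 13 13 13
 16 57 52  8  0  0]
wrist1 8 [-37.4 -36.2  35.2  36.1] [ 0 33 70 38 13  9 10 11 11 12 10 10 12 11 10 10 11 11 10 10  9 11  9 34
 85 30  1  0] [ 0  0  8 49 55 15 13 12 13 12 14 12 12 13 14 11 12 13 14 12 16 11 14 13
 17 54 51 11  0  0]
```

View pics/wrist_g3.png

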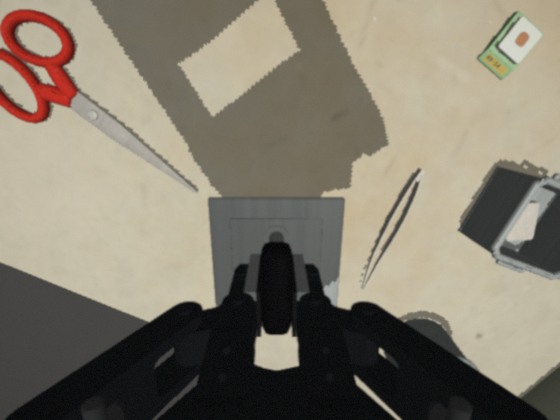

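Request:
carry_out:
  deltas:
    - [-1,0,0,0,6]
    - [-1,0,0,0,8]
    - [-1,0,0,0,6.6]
    - [-1,0.0056,0.0161,0,0]
    - [-1,0.012,0.036,0,0]
    - [-1,0.014,0.044,0,0]
    - [-1,0.014,0.044,0,0]
    - [-1,0.012,0.036,0,0]
    - [-1,0.0076,0.0245,0,0]
    - [-1,0.0015,0.006,0,0]

```text
clock: 28.7
position: [651.3, -106.0, 127.6]
ee_rot: [[-0.116, 0.993, 0.001], [0.993, 0.116, 0.0], [0.0, 0.001, -1.0]]
contact_force: [-0.4, -0.2, -1.2]
width: 12.9
```

Request:
carry_out:
  deltas:
    - [-1,0,0,0.02,0]
    - [-1,0,0,0.01,0]
    - [-1,0,0,0,0]
    - [-1,0,0,0,0]

```text
clock: 29.1
position: [648.0, -108.2, 98.5]
ee_rot: [[-0.112, 0.994, -0.001], [0.994, 0.112, 0.0], [0.0, -0.001, -1.0]]
contact_force: [1.0, -0.9, -1.4]
width: 13.2
```

```bash
python3 g.py _g4 647.6 -107.3 64 6.3
```

```text
29.1 13.163175388220841 [ 1.  -0.9 -1.4] [ 648.  -108.2   98.5]
top few
scene 600 tool c [ 0.4 -0.4] [74.6 72.6] 0.5 plate z tool [11.1 13.2 15.1]
   tilt deg [ 0.3  -0.03]
wrist 9166 tool c [2.1 0.9] [67.5 73.3] 0.0 plate z tool [ 8.4  9.7 10.9]
   tilt deg [0.04 0.12]
turn 0.1
from [ 648.7 -108.4   99.4] ang 6.4 tot [ 1.2 -1.  35.4] n 1 row m [ 0.00123 -0.00099  0.03545] tilt [0. 0.]
```

View pics/wrist_g4.png

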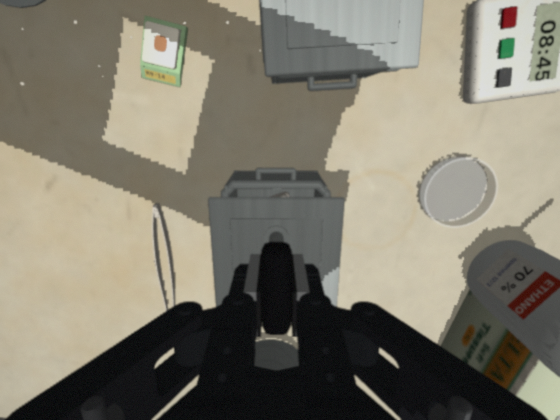

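Request:
carry_out:
  deltas:
    - [-1,0.0008,-0.0008,0.01,0]
    - [-1,0,0,0.01,0]
    - [-1,0,0,0.007,0]
    - [-1,0,0,0,0]
    - [-1,0,0,0.002,0]
    - [-1,0,0,0.0015,0]
    - [-1,0,0,0.0015,0]
    - [-1,0,0,0,0]
    - [-1,0,0,0,0]

```text
clock: 30.15
position: [647.6, -107.4, 66.8]
ee_rot: [[-0.112, 0.994, 0.0], [0.994, 0.112, -0.0], [-0.0, 0.0, -1.0]]
contact_force: [0.9, -0.4, -0.8]
width: 12.9
```

Request:
carry_out:
  deltas:
    - [-1,0,0,0.001,0]
    - [-1,0,0,0.001,0]
    - [-1,0,0,0,0]
    - [-1,0,0,0,0]

```text
clock: 30.55
position: [647.6, -107.4, 64.8]
ee_rot: [[-0.112, 0.994, 0.0], [0.994, 0.112, -0.0], [-0.0, 0.0, -1.0]]
contact_force: [-0.8, -0.1, 2.0]
width: 13.0
```

Request:
carry_out:
  deltas:
    - [-1,0,0,0.0007,0]
    - [-1,0,0,0,0]
    - [-1,0,0,0,0]

```text
clock: 30.85
position: [647.6, -107.4, 64.8]
ee_rot: [[-0.112, 0.994, 0.0], [0.994, 0.112, -0.0], [-0.0, 0.0, -1.0]]
contact_force: [-4.8, 1.2, 13.1]
width: 13.3
```

Request:
carry_out:
  deltas:
    - [-1,0,0,-0.0003,0]
    - [-0.6,0,0,0,0]
    - [-0.5,0,0,0,0]
    - [-0.4,0,0,0,0]
    - [-0.3,0,0,0,0]
    - [-0.2,0,0,0,0]
    - [-0.2,0,0,-0.02,0]
    - [-0.2,0,0,-0.03,0]
    - [-0.2,0,0,-0.03,0]
    - [-0.2,0,0,-0.03,0]

```text
clock: 31.85
position: [647.3, -107.4, 175.3]
ee_rot: [[-0.112, 0.994, -0.0], [0.994, 0.112, 0.0], [0.0, -0.0, -1.0]]
contact_force: [0.5, 0.4, -0.3]
width: 34.6
```

Request:
carry_out:
  deltas:
    - [0.1,0,0,-0.03,0]
    - [0.1,0,0,0,0]
    - [0.1,0,0,0,0]

```text
clock: 32.15
position: [647.8, -107.5, 204.8]
ee_rot: [[-0.112, 0.994, 0.001], [0.994, 0.112, -0.0], [-0.0, 0.001, -1.0]]
contact_force: [-0.5, -0.2, -0.9]
width: 47.3
```

```bash
python3 l.py _l2 647.6 -107.4 53 55; python3 -c "
from fit import *
go([458,54.2,110],-7,a0=6.4)"
```

```text
top few
scene 684 c [ 647.4 -107.4] [73.9 75. ] 6.2 z 50.9 table -2.1 tilt deg [-0.09 -0.09] bar [ 644.7 -103.3   83.7]
wrist 4399 c [ 648.  -107.8] [73.2 72.9] 6.4 z 54.2 table 1.0 tilt deg [-0.05 -0.08] bar [ 647.8 -105.7   89. ]
turn 13.41
from [ 646.8 -107.3  203. ] ang 6.41 tot [ 181.5 -169.6   93. ] n 7 row m [ 0.02593 -0.02423  0.01329] tilt [0. 0.]
```

View pics/wrist_l2.png

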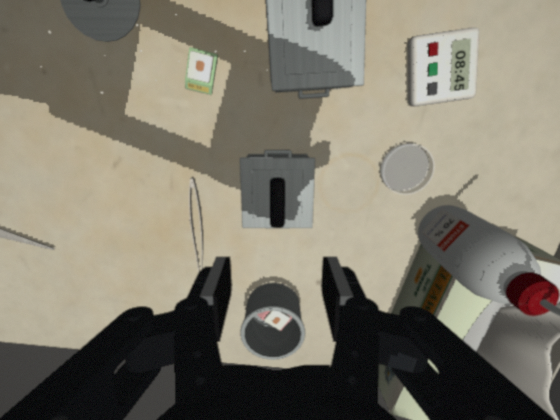

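Request:
carry_out:
  deltas:
    - [0.1,0.0165,-0.0146,0,0]
    - [0.1,0.03,-0.028,0,0]
    - [0.1,0.03,-0.028,0,0]
    - [0.1,0.03,-0.028,0.01,0]
    - [0.1,0.03,-0.028,0.02,0]
    - [0.1,0.03,-0.028,0.02,0]
    - [0.1,0.015,-0.015,0.025,0]
    - [0.1,0,0,0.018,0]
    - [0.1,0,0,0,0]
    - [0.1,0,0,0,0]

```text
clock: 33.3
position: [458.7, 53.9, 111.1]
ee_rot: [[-0.112, 0.994, -0.001], [0.994, 0.112, -0.0], [0.0, -0.001, -1.0]]
contact_force: [0.3, -0.3, 0.5]
width: 47.0
```

```bash
python3 f.py round_lid 458 54.2 16 6.4
python3 -c "
from fit import *
for k in ['top0','scene0','wrist1']:
    Z=np.load(k+'.npy').reshape(-1,3)
    q=Z[(np.hypot(Z[:,0]-661,Z[:,1]+274)<50)&(Z[:,2]>50)&(Z[:,2]<62)];print(k,cv2.minEnclosingCircle(q[:,:2].astype(np.float32)),cv2.fitEllipse(q[:,:2].astype(np.float32)))
    q=Z[(np.hypot(Z[:,0]-458,Z[:,1]-54)<45)&(Z[:,2]>6)&(Z[:,2]<13)];print(k,'lid',cv2.minEnclosingCircle(q[:,:2].astype(np.float32)))
"
```

```text
round_lid top 675 z [46.4 47.9] c [458.9  55.7] [18.9 19.3] 49.3
round_lid all 6132 z [ 9.2 47. ] c [458.7  55.2] [76.3 76.1] 86.7
   table z 1.0
33.3 [458.73588749  53.92795992 111.09188611] 46.96593184726672 [ 0.34864627 -0.33186606  0.51809056]
turn -0.02
from [459.3  53.8 111.5] ang 6.38 tot [ 0.5 -1.2 95.5] n 3 row m [ 0.00018 -0.00042  0.03185] tilt [ 0. -0.]
top0 ((662.125732421875, -273.73968505859375), 38.34149932861328) ((661.6202392578125, -273.81732177734375), (71.00843048095703, 71.43917083740234), 67.84331512451172)
top0 lid ((458.6391296386719, 55.989288330078125), 39.01649856567383)
scene0 ((662.2119750976562, -275.2701721191406), 40.434017181396484) ((660.6738891601562, -274.2254943847656), (70.95586395263672, 71.77377319335938), 8.433279037475586)
scene0 lid ((458.3601989746094, 55.87546157836914), 38.64851379394531)
wrist1 ((660.690185546875, -275.0691223144531), 38.09140396118164) ((659.7620239257812, -274.4696044921875), (69.9782943725586, 70.6340103149414), 138.57614135742188)
wrist1 lid ((458.68817138671875, 54.472129821777344), 38.820899963378906)
```

View pics/w_round_lid.png

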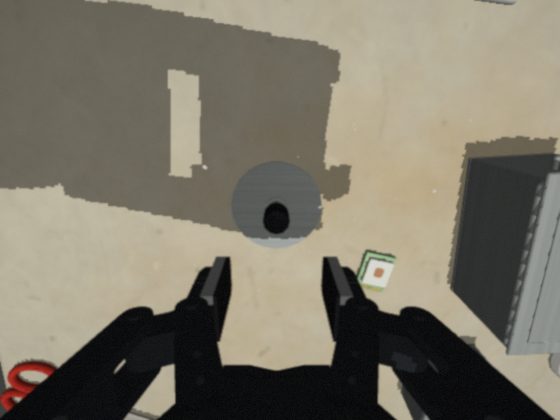

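Request:
carry_out:
  deltas:
    - [0.1,0.0016,-0.0004,0.015,0]
    - [0.1,0,0,0.03,0]
    - [0.1,0,0,0.03,0]
    - [0.1,0,0,0.015,0]
    - [0.1,0,0,0.0045,0]
    - [-0.2,0,0,0,0]
    - [-0.4,0,0,0,0]
    - [-0.6,0,0,0,0]
    - [-1,0,0,0,0]
    - [-1,0,0,0,0]

```text
clock: 34.35
position: [459.0, 55.5, 17.8]
ee_rot: [[-0.112, 0.994, 0.002], [0.994, 0.112, 0.0], [-0.0, 0.002, -1.0]]
contact_force: [-0.7, -1.9, 9.4]
width: 18.0
```

Request:
carry_out:
  deltas:
    - [-1,0,0,0,0]
    - [-1,0,0,0,0]
    - [-1,0,0,-0.005,0]
    - [-1,0,0,-0.02,0]
    - [-1,0,0,-0.03,0]
    - [-1,0,0,-0.04,0]
    - [-1,0,0,-0.04,0]
    - [-1,0,0,-0.025,0]
    - [-1,0,0,0,0]
    - [-1,0,0,0,0]

```text
clock: 35.35
position: [458.2, 55.6, 177.4]
ee_rot: [[-0.112, 0.994, 0.002], [0.994, 0.112, 0.0], [-0.0, 0.002, -1.0]]
contact_force: [-0.1, 0.7, -1.9]
width: 18.8
```

```bash
python3 g.py _g5 660.6 -274.3 176 6.4
```

```text
35.35 18.76050891615089 [-0.1  0.7 -1.9] [458.2  55.6 177.4]
top 657 tool c [-15.8   0.3] [45.7 73.9] 3.6 plate z tool [ 7.9 10.2 12.1]
   tilt deg [-0.18  0.36]
scene 982 tool c [ 5.2 -3. ] [75.9 66.6] 60.9 plate z tool [10.8 12.5 14. ]
   tilt deg [0.1  0.42]
wrist 8321 tool c [ 0.7 -1.1] [76.3 74.5] 52.1 plate z tool [ 8.8 10.1 11.1]
   tilt deg [0.17 0.48]
turn 0.01
from [457.4  55.5 175.9] ang 6.41 tot [-3.504e+02  1.652e+02 -1.000e-01] n 10 row m [-3.504e-02  1.652e-02 -1.000e-05] tilt [0. 0.]
```

View pics/wrist_g5.png

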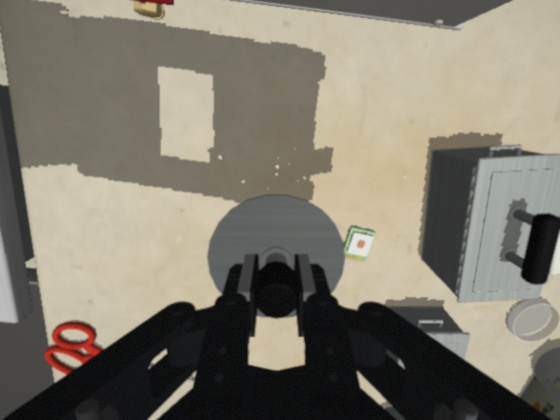

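Request:
carry_out:
  deltas:
    - [-1,-0.015,0.007,0,0]
    - [-1,-0.03,0.014,0,0]
    - [-1,-0.04,0.019,0,0]
    - [-1,-0.04,0.019,0,0]
    - [-1,-0.04,0.019,0,0]
    - [-1,-0.04,0.019,0,0]
    - [-1,-0.04,0.019,0,0]
    - [-1,-0.04,0.019,0,0]
    - [-1,-0.035,0.0165,0,0]
    - [-1,-0.02,0.0087,0,0]

```text
clock: 36.5
position: [655.9, -267.0, 174.6]
ee_rot: [[-0.11, 0.994, -0.002], [0.994, 0.11, 0.0], [0.001, -0.002, -1.0]]
contact_force: [-0.1, 0.8, -1.3]
width: 18.1
```

Request:
carry_out:
  deltas:
    - [-1,-0.0105,0.005,0,0]
    - [-1,0,0,0.02,0]
    - [-1,0,0,0.03,0]
    - [-1,0,0,0.02,0]
    - [-1,0,0,0,0]
    - [-1,0,0,0,0]

```text
clock: 37.1
position: [661.1, -273.6, 106.4]
ee_rot: [[-0.112, 0.994, -0.001], [0.994, 0.112, 0.001], [0.001, -0.001, -1.0]]
contact_force: [-0.6, 0.5, -0.9]
width: 18.8
```

```bash
python3 g.py _g6 660.6 -274.3 68 6.4
```

```text
37.1 18.792147090601937 [-0.6  0.5 -0.9] [ 661.1 -273.6  106.4]
top few
scene 379 tool c [ 3.4 -0.4] [75.8 67. ] 69.5 plate z tool [ 7.8  9.6 11.7]
   tilt deg [0.44 0.13]
wrist 8254 tool c [0.1 0.4] [76.5 74. ] 51.6 plate z tool [6.1 7.3 8.3]
   tilt deg [0.3  0.15]
turn 0.02
from [ 662.1 -274.4  108.1] ang 6.42 tot [ 0.2 -1.5 40.1] n 2 row m [ 0.00012 -0.00076  0.02007] tilt [0. 0.]
```

View pics/wrist_g6.png

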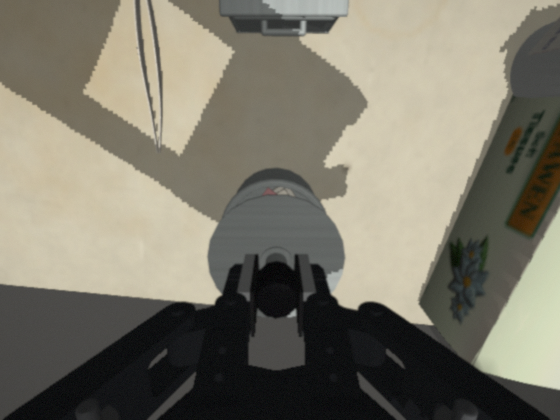

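Request:
carry_out:
  deltas:
    - [-1,0,-0.0012,0.012,0]
    - [-1,0,0,0.012,0]
    - [-1,0,0,0.008,0]
    - [-1,0,0,0.002,0]
    - [-1,0,0,0,0]
    - [-1,0,0,0,0]

```text
clock: 37.85
position: [660.4, -274.5, 72.9]
ee_rot: [[-0.112, 0.994, 0.0], [0.994, 0.112, -0.0], [-0.0, 0.0, -1.0]]
contact_force: [0.1, 0.4, -0.8]
width: 18.6
```

Request:
carry_out:
  deltas:
    - [-1,0,0,0.001,0]
    - [-1,0,0,0.001,0]
    - [-1,0,0,0.001,0]
    - [-1,0,0,0,0]
    - [-1,0,0,0,0]

```text
clock: 38.35
position: [660.3, -274.5, 69.8]
ee_rot: [[-0.112, 0.994, 0.0], [0.994, 0.112, -0.0], [-0.0, 0.0, -1.0]]
contact_force: [0.4, 0.6, -0.6]
width: 18.7
```

Request:
carry_out:
  deltas:
    - [-1,0,0,0.0008,0]
    - [-1,0,0,0,0]
    - [-1,0,0,0,0]

```text
clock: 38.65
position: [660.3, -274.4, 69.0]
ee_rot: [[-0.112, 0.994, 0.0], [0.994, 0.112, -0.0], [-0.0, 0.0, -1.0]]
contact_force: [-0.0, 0.3, 0.1]
width: 18.3
```

Request:
carry_out:
  deltas:
    - [-1,0,0,0.0007,0]
    - [-1,0,0,0,0]
    - [-1,0,0,0,0]

```text
clock: 38.95
position: [660.2, -274.5, 68.8]
ee_rot: [[-0.112, 0.994, 0.0], [0.994, 0.112, -0.0], [-0.0, 0.0, -1.0]]
contact_force: [-2.9, 0.4, 7.2]
width: 18.4
```

Request:
carry_out:
  deltas:
    - [-1,0,0,0.0004,0]
    - [-1,0,0,-0.0004,0]
    - [-0.5,0,0,0,0]
    - [-0.4,0,0,0,0]
    - [-0.3,0,0,0,0]
    - [-0.2,0,0,0,0]
    - [-0.1,0,0,0,0]
    - [-0.1,0,0,-0.02,0]
    - [-0.1,0,0,-0.03,0]
    - [-0.1,0,0,-0.03,0]

```text
clock: 39.95
position: [659.9, -274.3, 148.7]
ee_rot: [[-0.112, 0.994, -0.001], [0.994, 0.112, 0.0], [0.001, -0.001, -1.0]]
contact_force: [1.0, -0.7, 0.0]
width: 38.2
```

Request:
carry_out:
  deltas:
    - [0,0,0,-0.04,0]
    - [0,0,0,-0.04,0]
    - [0,0,0,-0.02,0]
    - [0,0,0,0,0]
    - [0,0,0,0,0]

```text
clock: 40.45
position: [660.2, -274.4, 248.3]
ee_rot: [[-0.112, 0.994, 0.0], [0.994, 0.112, -0.0], [-0.0, 0.0, -1.0]]
contact_force: [0.1, -0.5, -1.5]
width: 42.4
```

```bash
python3 l.py _l3 660.3 -274.4 59 50;python3 l.py _l4 647.6 -107.4 53 55;python3 l.py _l5 657.5 57.6 81 85; python3 -c "
from h import *;o=r.observe();print(o['clock'],o['contact_force'],o['width'])"
```

```text
top few
scene 478 c [ 659.7 -272.1] [75.1 75.1] 32.5 z 57.4 table -2.2 tilt deg [ 1.4  -1.33] bar [ 658.5 -271.2   89.8]
wrist 3276 c [ 660.6 -274.6] [76.1 76.1] 34.2 z 60.0 table 1.0 tilt deg [-0. -0.] bar [ 660.5 -272.6   95.7]
top few
scene 679 c [ 647.6 -107.3] [74.  75.2] 6.5 z 51.0 table -2.1 tilt deg [-0.   -0.27] bar [ 644.7 -103.5   83.9]
wrist 3761 c [ 649.1 -120.9] [72.5 50. ] 6.2 z 54.4 table 1.1 tilt deg [-0.07  0.46] bar [ 649.4 -119.1   89. ]
top few
scene 1887 c [658.1  58.1] [ 77.9 134.1] 10.3 z 79.1 table -2.0 tilt deg [-0.06  0.04] bar [654.5  60.6 112. ]
wrist few
40.9 [ 0.39772383 -0.38433581 -0.28573673] 42.510763108182225
  return _methods._mean(a, axis=axis, dtype=dtype,
  ret = ret.dtype.type(ret / rcount)
  return _methods._mean(a, axis=axis, dtype=dtype,
  ret = ret.dtype.type(ret / rcount)
  return _methods._mean(a, axis=axis, dtype=dtype,
  ret = ret.dtype.type(ret / rcount)
```

View pics/wrist_l3.png

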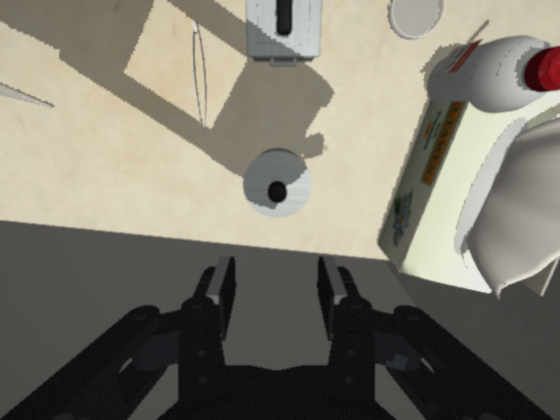

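View pics/scene_l5.png

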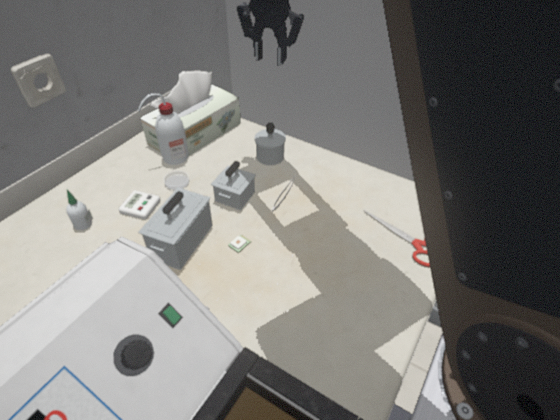

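```bash
python3 -c "
from bench import r;print(r.close_job())"
```

```text
the job is handed in; nothing more can be done
None
```

The rack is standing in the long dish, and all three vessels are covered with their own lids. I handed the job in at about 41 s, with the gripper clear of everything.

I lowered the rack onto the dish floor until it just touched (about 6 N) and checked it was upright and centred. Then I put on the long, square and round lids, each set down slowly until it touched (at most about 18 N).

| Lid | Plate top above table, measured | Expected | Tilt in wrist view |
|---|---|---|---|
| Long | 81.4 mm | 81 mm | about 0° |
| Square | 53.2 mm | 53 mm | about 0.1° |
| Round | 59.0 mm | 59 mm | 0° |

All three lids are centred within about 1 mm of their vessels in the wrist view.

**Checks that disagreed:**
- **Round lid:** the scene camera fit gave a tilt of about 1.9° and a centre about 2 mm off. I think it picked up points on the pot's side, and I trusted the much denser wrist view.
- **Square lid:** the last wrist view showed only part of it and gave 0.5° of tilt. The earlier full view gave 0.1°.
- **Top camera:** its view of the square and round lids was blocked, so they were checked only from the other two cameras.

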